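# Sort drum hardware by type and shut the lug tray

### The job

Sort the loose drum hardware on the counter by type: both nickel bridge lugs into the grey tray on runners, the zinc claw hook into the yellow bin, and the blue throw-off into the blue bin under the lamp bar, each lying inside its bin. When all four are sorted, push the grey tray away from you along its runners until it is fully home against its stop. Leave the vise, gasket ring, tools, jar and bottle where they are.

Things in the scene. Friction and masses are not known exactly. Their poses are not given: they have to be found in the camera images.
- lug_a_mid (a point): nickel bridge lug, a loose bright bar 110 mm long, 22 to 24 mm wide, 32 mm high on two low feet, about 0.2 kg; point at its centre, 16 mm above its underside; x along its length, y across it (grip across y), z up. Both lugs are alike
- lug_b_mid (a point): nickel bridge lug, a loose bright bar 110 mm long, 22 to 24 mm wide, 32 mm high on two low feet, about 0.2 kg; point at its centre, 16 mm above its underside; x along its length, y across it (grip across y), z up. Both lugs are alike
- claw_mid (a point): dull dark grey zinc claw hook, loose, 82 mm long, 32 mm wide, 16 mm thick with a 36 mm high upturned claw at its +x end and a 22 mm round boss at its -x end, about 0.16 kg; point in the middle of its length and width, 18 mm above its underside; x along its length, y across it (grip across y), z up
- throwoff_mid (a point): blue anodised snare throw-off, loose, 96 mm long, 31 mm high; base 36 mm wide and 10 mm thick, body 30 mm wide above it, a blue lever along its top, about 0.25 kg; point at its centre, 15.5 mm above its underside; x along its length, y across it (grip across y), z up
- lug_tray_in (a point): grey open tray for lugs, slides along its x on a runner base. 148 x 148 mm outside, 65 mm high, walls and floor 4 mm. Point: centre of the inner floor; x away from the robot at yaw 0, z up. Rim 71 mm, floor point 10 mm above the counter. Push its front wall (outer face at x = -74 mm) towards +x; the base before it is flat, 5 mm high, but for 18 mm high rails at y = -81 and 81 mm
- lug_tray (a joint): how far the grey tray is pulled out towards the robot, m: 0 is fully home against its stop, 0.055 fully out; it starts 0.03 to 0.05 out. It slides with about 3 N of friction and stays where it is left
- claw_bin_in (a point): yellow open bin for claw hooks, fixed to the counter. 148 x 148 mm outside, 65 mm high, walls and floor 4 mm. Point: centre of the inner floor; x away from the robot at yaw 0, z up
- throw_bin_in (a point): blue open bin for throw-offs, fixed, lamp bar above. 148 x 148 mm outside, 65 mm high, walls and floor 4 mm. Point: centre of the inner floor; x away from the robot at yaw 0, z up. Front wall only 30 mm high. 306 mm high posts, 12 mm square, stand at x = 60, y = -84 and 84 mm, with bars at lamp height to x = -34 mm. Open in front: a tool leaning back to the robot 35 to 40 degrees reaches in
- lamp_bar (a point): grey lamp bar fixed over the middle of the blue bin: 80 mm along x, 180 mm along y, 22 mm thick; point at the centre of its underside, 282 mm above the counter; axes as the blue bin's
- vise: dark cast iron bench vise, empty, fixed: leave alone. About 0.20 m long along its x with the 150 mm cross handle at its -x end, 110 mm wide, 146 mm high; origin on the counter under its middle
- gasket_mid (a point): white plastic gasket ring lying flat, loose: leave in place. 68 mm outside, 52 mm inside, 6 mm thick; point at its centre
- driver_grip (a point): red-handled screwdriver lying down, 190 mm long, loose: leave in place; point on its handle
- spanner_grip (a point): steel spanner lying down, 170 mm long, loose: leave in place; point on its handle
- jar_mid (a point): amber jar with black lid, loose: leave in place. 68 mm across, 80 mm high; point at its centre
- oiler_mid (a point): green oil bottle with red cap, loose: leave in place. 54 mm across, 150 mm high; point at its mid height
Not all that is in view belongs to the job. Several things look just like the part that bears throwoff_mid: the one meant starts nearest to the robot's base. Leave any orange look-alike of the part that bears lug_b_mid alone.

How it is judged:
On the way, in this order (a step that is already met when the one before it is completed fails the run):
1. all four pieces lie released in their own bins, the grey tray not yet home (x of lug_a_mid in the frame of lug_tray_in between -0.07 and 0.07 m and y of lug_a_mid in the frame of lug_tray_in between -0.07 and 0.07 m and z of lug_a_mid in the frame of lug_tray_in between -0.002 and 0.052 m and angle between lug_a_mid's own x axis and vertical between 0.92 and 2.22 rad and x of lug_b_mid in the frame of lug_tray_in between -0.07 and 0.07 m and y of lug_b_mid in the frame of lug_tray_in between -0.07 and 0.07 m and z of lug_b_mid in the frame of lug_tray_in between -0.002 and 0.052 m and angle between lug_b_mid's own x axis and vertical between 0.92 and 2.22 rad and x of claw_mid in the frame of claw_bin_in between -0.07 and 0.07 m and y of claw_mid in the frame of claw_bin_in between -0.07 and 0.07 m and z of claw_mid in the frame of claw_bin_in between -0.002 and 0.052 m and angle between claw_mid's own x axis and vertical between 0.92 and 2.22 rad and x of throwoff_mid in the frame of throw_bin_in between -0.07 and 0.07 m and y of throwoff_mid in the frame of throw_bin_in between -0.07 and 0.07 m and z of throwoff_mid in the frame of throw_bin_in between -0.002 and 0.052 m and angle between throwoff_mid's own x axis and vertical between 0.92 and 2.22 rad and linear speed of each of lug_a, lug_b, claw, throwoff below 0.03 m/s and contact force between each of lug_a, lug_b, claw, throwoff and the fingers below 0.2 N), for 0.2 s.
2. the grey tray is pushed home against its stop (value of joint lug_tray below 0.003 m), for 0.2 s.
At the end, for the whole second after the job is handed in: Lugs in the grey tray, claw hook in the yellow bin, throw-off in the blue bin: centres inside the walls and under 52 mm above the inner floor, length within 37 degrees of level, released, at rest (under 30 mm/s); grey tray within 3 mm of its stop (all of step 1 and value of joint lug_tray below 0.003 m); the robot touches nothing.
It fails at once if the white gasket ring is moved by more than 30 mm (distance of gasket_mid from where it was at the start of the episode above 0.03 m).
It fails at once if the screwdriver is moved by more than 30 mm (distance of driver_grip from where it was at the start of the episode above 0.03 m).
It fails at once if the spanner is moved by more than 30 mm (distance of spanner_grip from where it was at the start of the episode above 0.03 m).
It fails at once if the amber jar is moved by more than 30 mm (distance of jar_mid from where it was at the start of the episode above 0.03 m).
It fails at once if the green oil bottle is moved by more than 30 mm (distance of oiler_mid from where it was at the start of the episode above 0.03 m).
It also fails if it takes over 72 s, if anything falls off the work surface, if the arm or the gripper's body presses on something with over 40 N, if the wrist force passes 120 N, or if a joint passes its speed limit or range.

### The arm

A 7-joint arm with a two-finger parallel gripper is mounted at the origin on the work surface. World frame = base frame: x ahead of the robot, y to its left, z up, the work surface at z = 0. Lengths are in m, angles in rad, forces in N, time in s.
With the tool pointing down it reaches from about 0.425 to 0.875 m from the base axis. Payload 4.7 kg.
Tool frame: the origin (TCP) lies midway between the tips of the shut fingers; the grasp point (between the pads) lies 19 mm behind it; x points along the fingers, z is the direction in which the jaws open and shut, and the axes are right-handed (so a half turn about x gives the same grasp; the last joint's range is limited). The gripper opens to 87 mm and grips with 3 to 60 N. Pads are 19 mm wide; open, the fingers measure 117 mm over their backs; the gripper's body (75 mm by 190 mm) begins 51 mm behind the grasp point.
Start: joints at [1.326, 0.321, -0.07, 1.45, 0.023, 1.371, -0.057], TCP at [0.166, -0.628, 0.223] pointing down, gripper open.
Joint ranges: [-2.86, 2.86], [-0.3, 2.09], [-1.38, 1.24], [0.06, 2.45], [-1.56, 4.7], [0.09, 2.05], [-2.69, 2.69]. Speed limits (rad/s): [2.57, 2.57, 3.14, 3.14, 3.14, 3.14, 3.14].

### API

Orientations are given as a rotation vector (axis times angle).
In Python, from bench import ctrl gives the robot as it stands.
- The arm moves only by the shell command python3 -m pendant 'ROWS' [OPENING] [FORCE]. ROWS is JSON, a list of rows, each an object with "travel": the shift along the tool's x, y, z in m, a list of three; "twist": the turn about the tool's x in rad. In form: [{"travel": [x, y, z], "twist": twist}, ...]. A call has 1 to 10 rows; each row is the pose to reach, as a shift and turn from the pose measured when the call began, along the tool's axes at that moment; what a row does not reach only later rows make up. A row lasts 1/8 s, in which the tool goes at most 62.5 mm and 10.7 degrees, less where a joint would pass 70% of its speed; a pose out of reach is approached as far as the arm can. A call with a gripper value outside its range is refused whole. OPENING is the opening, from -1 (shut) to 1 (fully open), so that 0 is half open, set as the call begins (- or left out, the last holds). The fingers move at their own pace and stop on an object; FORCE is the grip in N (left out, the last holds). Time passes only in rows, so rows that repeat a pose let the fingers close. It gives the time, the measured TCP pose, the force and the opening at its end, in the units of the state.
- ctrl.get_state(): the state, without advancing time (a new reading comes with each control period).
- ctrl.get_image(name): name is "side" or "top"; returns the picture (420x560x3 uint8, red, green, blue); there is no depth.
- ctrl.camera_model(name): a dict with "K" (3x3 intrinsics, pixels), "rvec" (rotation vector, rad) and "tvec" (3), from world to camera coordinates, as OpenCV has them. Camera axes: x right, y down, z forward; pixel columns grow to the right and rows downward; lengths in m; the calibration is good to about 2 mm. A picture is of the moment at which its call begins. camera_model takes no time and is no camera call.
- ctrl.close_job(): hands the job in, once; it reports no verdict.
The state is a dict: "time": time; "joint_positions": joint angles; "qd": joint speeds; "joint_torque": joint torques, N m; "position": TCP position; "tool_rot": TCP orientation; "ft_force": force on the tool from outside, world axes, zero at the start; "torque": the same for the moment, N m; "grip_width": opening from 0.0 (shut) to 1.0 (fully open).
Only numpy, scipy, OpenCV 4.12 (cv2) and the standard library are available. Lean on these libraries where they do the work, as an engineer would, in place of code of your own. Each camera call takes 0.05 s, during which the arm holds its last target.

## Working session

There is one attempt and no reset: what is moved stays moved. The work goes in short steps, Python scripts to look and compute and a shell command to move; the robot and the scene stay as the last step left them, time stands still between calls to the robot, and variables do not carry over. Pictures are saved under pics/ and viewed, and the job is handed in when it is done.

```bash
mkdir -p pics; ls; python3 - <<'E'
from bench import ctrl
import cv2
s=ctrl.get_state();print(s)
for n in("top","side"):
    im=ctrl.get_image(n);cv2.imwrite(f"pics/{n}0.png",im[:,:,::-1]);print(n,ctrl.camera_model(n))
E
```

```text
pics
{'time': 0.0, 'joint_positions': array([ 1.32607013,  0.32183613, -0.07005788,  1.45169987,  0.02265357,
        1.37076723, -0.05688303]), 'qd': array([ 0.0012113 ,  0.00021022, -0.00091623,  0.00031853, -0.00037217,
        0.00137627, -0.00068431]), 'joint_torque': array([ 6.79723507e-04, -4.91276479e+01, -4.03655414e-01, -3.12531602e+01,
       -6.39025401e-02,  4.37509152e-02,  1.93398964e-04]), 'position': array([ 0.16613989, -0.62783517,  0.2214403 ]), 'tool_rot': array([ 1.01753212,  1.32226233, -1.01579173]), 'ft_force': array([-0.34005718,  0.49446344, -0.23194879]), 'torque': array([ 0.06084961, -0.02351301,  0.02751231]), 'grip_width': 1.0001830595925476}
top {'K': array([[382.7500794 ,   0.        , 282.34158111],
       [  0.        , 382.7500794 , 201.77881784],
       [  0.        ,   0.        ,   1.        ]]), 'rvec': array([ 2.19984193, -2.14589919,  0.14291055]), 'tvec': array([-0.04600198,  0.5790744 ,  1.49927517])}
side {'K': array([[482.09607533,   0.        , 272.44426486],
       [  0.        , 482.09607533, 203.09059742],
       [  0.        ,   0.        ,   1.        ]]), 'rvec': array([ 2.09416381, -0.27891021,  0.17691557]), 'tvec': array([-0.56582618,  0.23360256,  1.68498969])}
```

View pics/top0.png

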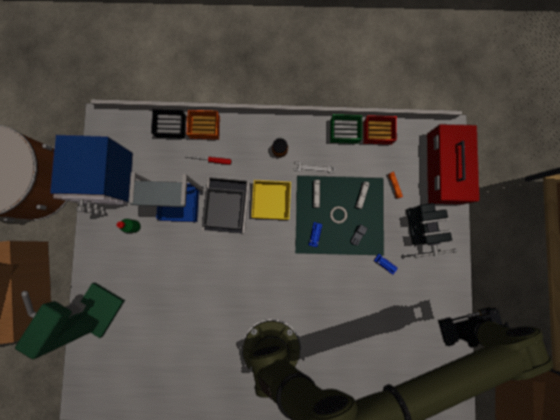

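View pics/side0.png

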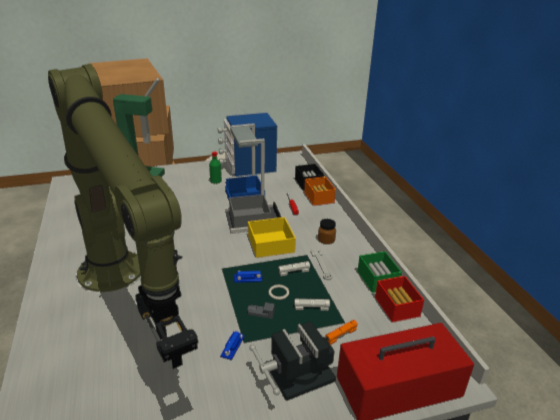

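The top view (up = +x, left = +y) shows two blue throw-off candidates, at (316,235) on the mat and (386,265) off the mat. The nickel lugs are at (317,193) and (362,194), an orange look-alike at (395,185), and the claw hook at (358,235). The ring is at (339,214), with bins yellow (270,200), grey (226,205) and blue (178,203). I'll work out where these are.

```bash
cat > h.py <<'E'
import numpy as np,cv2
from bench import ctrl
from scipy.spatial.transform import Rotation as R
def cam(n):
    m=ctrl.camera_model(n);return m["K"],cv2.Rodrigues(m["rvec"])[0],m["tvec"]
def cast(n,uv,z):
    K,Rm,t=cam(n);uv=np.atleast_2d(np.array(uv,float))
    d=(np.linalg.inv(K)@np.c_[uv,np.ones(len(uv))].T).T@Rm
    c=-Rm.T@t
    return c+d*((z-c[2])/d[:,2])[:,None]
def proj(n,p):
    K,Rm,t=cam(n);q=(Rm@np.atleast_2d(p).T).T+t;q=q@K.T;return q[:,:2]/q[:,2:]
def crop(n,im,x0,y0,x1,y1,k,f):
    cv2.imwrite(f,cv2.resize(im[y0:y1,x0:x1,::-1],None,fx=k,fy=k,interpolation=cv2.INTER_CUBIC))
def blobs(n,im,fn,z,box,amin=20):
    x0,y0,x1,y1=box
    hsv=cv2.cvtColor(im,cv2.COLOR_RGB2HSV);m=fn(hsv[...,0].astype(int),hsv[...,1].astype(int),hsv[...,2].astype(int)).astype(np.uint8)
    mm=np.zeros_like(m);mm[y0:y1,x0:x1]=m[y0:y1,x0:x1]
    out=[]
    for c in cv2.findContours(mm,cv2.RETR_EXTERNAL,cv2.CHAIN_APPROX_NONE)[0]:
        a=cv2.contourArea(c)
        if a<amin: continue
        (cx,cy),(w,h),_=cv2.minAreaRect(c)
        P=cast(n,c[:,0,:],z)[:,:2]
        r=cv2.minAreaRect((P*1000).astype(np.float32));b=cv2.boxPoints(r)
        e=[b[1]-b[0],b[2]-b[1]];l=max(e,key=np.linalg.norm)
        out.append((round(cx),round(cy),a,np.round(r[0],0),np.round(sorted(r[1]),0),round(np.degrees(np.arctan2(l[1],l[0]))%180)))
    return out
E
python3 - <<'E'
from h import *
t=cv2.imread("pics/top0.png")[:,:,::-1].copy();s=cv2.imread("pics/side0.png")[:,:,::-1].copy()
crop("top",t,290,165,415,285,6,"pics/c1.png");crop("top",t,130,165,300,235,4.7,"pics/c2.png")
crop("side",s,210,120,345,260,4.2,"pics/c3.png");crop("side",s,200,235,360,380,4,"pics/c4.png")
print(cast("top",[(316,235),(386,265)],.03))
bx=(290,165,420,280)
print("blue",blobs("top",t,lambda h,s,v:(h>105)&(h<130)&(s>150)&(v>70),.02,bx))
print("white",blobs("top",t,lambda h,s,v:(v>110)&(s<60),.028,(300,178,380,225)))
print("claw",blobs("top",t,lambda h,s,v:(v>60)&(s<70),.012,(345,220,375,250)))
print("yellow",blobs("top",t,lambda h,s,v:(h>20)&(h<35)&(s>150),.065,(245,170,300,230)))
print("bluebin",blobs("top",t,lambda h,s,v:(h>105)&(h<130)&(s>150)&(v>50),.065,(150,180,205,230)))
E
```

```text
[[ 0.4508629  -0.16871972  0.03      ]
 [ 0.33920297 -0.44801969  0.03      ]]
blue [(385, 264, 143.5, array([ 343., -447.]), array([35., 93.]), 51), (315, 234, 173.0, array([ 454., -166.]), array([37., 97.]), 167)]
white [(363, 194, 72.5, array([ 619., -356.]), array([ 17., 100.]), 163), (316, 194, 67.0, array([ 618., -169.]), array([ 12., 102.]), 1)]
claw [(357, 238, 29.5, array([ 445., -337.]), array([27., 33.]), 155), (363, 230, 32.0, array([ 478., -359.]), array([23., 28.]), 46)]
yellow [(270, 200, 1337.5, array([583.,  16.]), array([148., 149.]), 179)]
bluebin [(178, 203, 383.5, array([561., 376.]), array([133., 141.]), 91)]
```

View pics/c1.png

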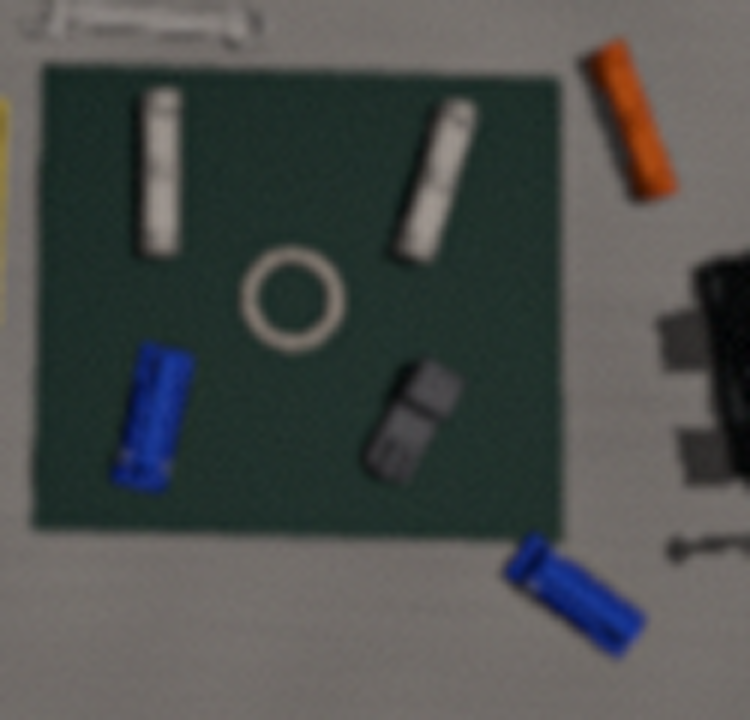

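View pics/c2.png

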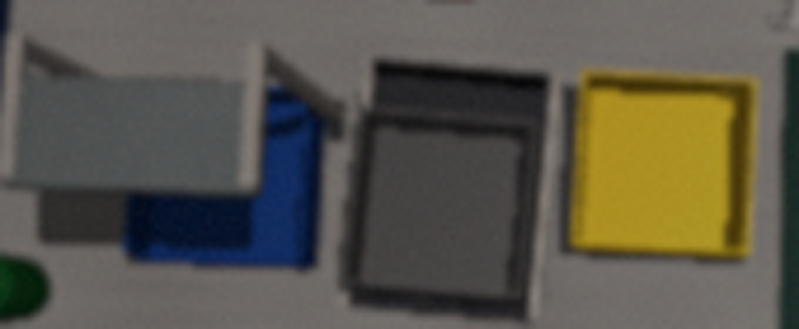

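View pics/c3.png

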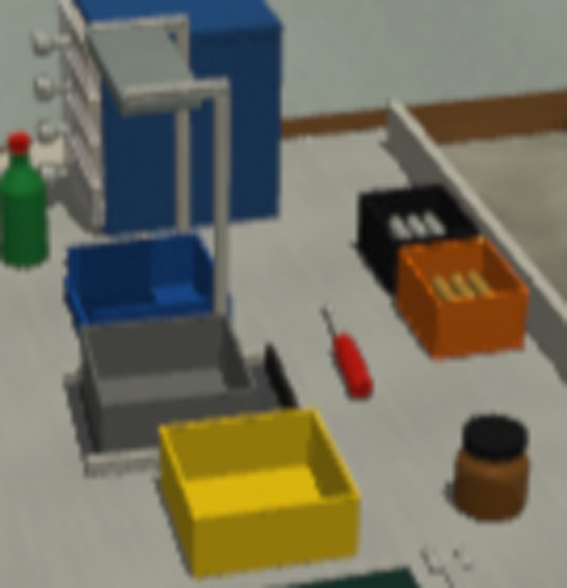

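View pics/c4.png

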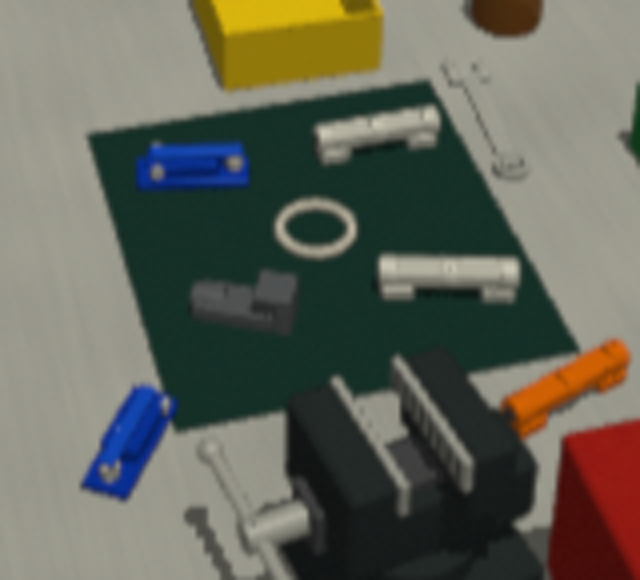

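Both blue candidates look alike. The one at top pixel (316,235) lies 0.48 m from the base and the one at (386,265) lies 0.56 m away, so the one on the mat, (316,235), is meant. The enlarged crops confirm its shape. Next I'll measure the bins and tool axes.

```bash
python3 - <<'E'
from h import *
t=cv2.imread("pics/top0.png")[:,:,::-1].copy();s=cv2.imread("pics/side0.png")[:,:,::-1].copy()
f=lambda L,x0,y0,k:[(x0+a/k-.4,y0+b/k-.4) for a,b in L]
np.set_printoptions(precision=3,suppress=True)
print("tray rim top",cast("top",f([(350,303),(530,317),(365,112),(545,122)],130,165,4.7),.071))
print("blue rim front L,R (30mm) , back R",cast("top",f([(125,262),(315,268)],130,165,4.7),.030),cast("top",f([(322,95)],130,165,4.7),.065))
print("lamp top corners",cast("top",f([(20,75),(250,82),(12,188),(262,192)],130,165,4.7),.304))
print("side tray rim FL,FR,BR,BL",cast("side",f([(80,322),(100,445),(255,400),(225,318)],210,120,4.2),.071))
print("side blue rim FL",cast("side",f([(66,248)],210,120,4.2),.065),cast("side",f([(200,235)],210,120,4.2),.065))
print("side lamp under",cast("side",f([(125,105),(228,88)],210,120,4.2),.29))
print("bottle",cast("top",[(133,226)],.13),cast("side",[(215,182)],.0))
print("jar",cast("top",[(279,147)],.08),"driver",cast("top",[(220,160)],.02))
T=R.from_rotvec(ctrl.get_state()["tool_rot"]).as_matrix();print(T)
E
```

```text
tray rim top [[0.462 0.268 0.071]
 [0.454 0.121 0.071]
 [0.621 0.263 0.071]
 [0.616 0.114 0.071]]
blue rim front L,R (30mm) , back R [[0.493 0.466 0.03 ]
 [0.492 0.307 0.03 ]] [[0.635 0.301 0.065]]
lamp top corners [[0.607 0.462 0.304]
 [0.606 0.302 0.304]
 [0.528 0.463 0.304]
 [0.529 0.29  0.304]]
side tray rim FL,FR,BR,BL [[0.477 0.283 0.071]
 [0.452 0.063 0.071]
 [0.606 0.101 0.071]
 [0.618 0.256 0.071]]
side blue rim FL [[0.495 0.451 0.065]] [[0.64  0.445 0.065]]
side lamp under [[0.531 0.301 0.29 ]
 [0.636 0.316 0.29 ]]
bottle [[0.465 0.519 0.13 ]] [[0.463 0.552 0.   ]]
jar [[ 0.792 -0.012  0.08 ]] driver [[0.746 0.226 0.02 ]]
[[-0.001  0.967  0.256]
 [ 0.002  0.256 -0.967]
 [-1.    -0.    -0.002]]
```

```bash
python3 - <<'E'
import cv2
s=cv2.imread("pics/side0.png");cv2.imwrite("pics/c5.png",cv2.resize(s[200:380,90:230],None,fx=3.3,fy=3.3,interpolation=cv2.INTER_CUBIC))
E
```

```text
(no output)
```

View pics/c5.png

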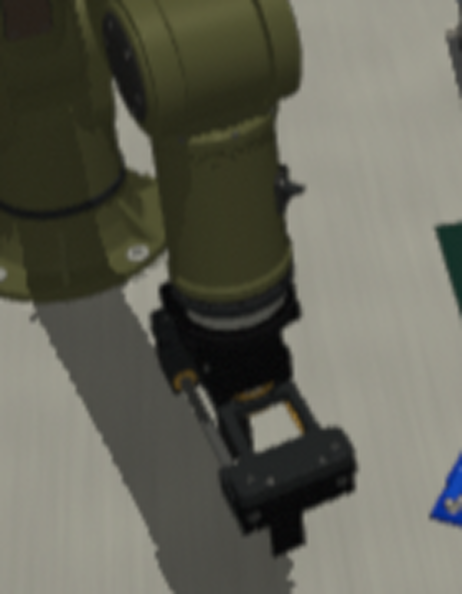

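```bash
cat >> h.py <<'E'
def go(x,y,z,yaw=None):
    s=ctrl.get_state();T=R.from_rotvec(s["tool_rot"]).as_matrix()
    d=T.T@(np.array([x,y,z])-s["position"])
    cy=np.degrees(np.arctan2(T[1,1],T[0,1]))
    print("t",round(s["time"],2),"pos",np.round(s["position"],3),"yaw",round(cy,1),"tilt x",np.round(T[:,0],3),"F",np.round(s["ft_force"],1),"grip",round(s["grip_width"],2),"q7",round(s["joint_positions"][6],2))
    print(" travel",np.round(d,3),"twist",None if yaw is None else round(float(np.radians(cy-yaw)),3), "dist",round(float(np.linalg.norm(d)),3))
E
python3 - <<'E'
from h import *
go(.461,-.348,.2,-29)
E
```

```text
t 0.1 pos [ 0.166 -0.628  0.222] yaw 14.8 tilt x [-0.001  0.002 -1.   ] F [-0.  -0.1 -0.2] grip 1.0 q7 -0.06
 travel [ 0.022  0.357 -0.195] twist 0.765 dist 0.407
```

```bash
python3 -m pendant '[{"travel":[0.002,0.04,-0.022],"twist":0.1},{"travel":[0.005,0.085,-0.046],"twist":0.2},{"travel":[0.008,0.13,-0.071],"twist":0.3},{"travel":[0.01,0.175,-0.095],"twist":0.4},{"travel":[0.013,0.22,-0.12],"twist":0.5},{"travel":[0.016,0.265,-0.145],"twist":0.6},{"travel":[0.019,0.31,-0.17],"twist":0.7},{"travel":[0.022,0.345,-0.188],"twist":0.765},{"travel":[0.022,0.357,-0.195],"twist":0.765},{"travel":[0.022,0.357,-0.195],"twist":0.765}]' 1 40; python3 - <<'E'
from h import *
im=ctrl.get_image("side");crop("side",im,200,200,360,340,5,"pics/s1.png")
im=ctrl.get_image("top");crop("top",im,290,165,415,285,5,"pics/t1.png")
go(.461,-.348,.008,-29)
E
```

```text
time: 1.35
position: [0.4612, -0.3479, 0.1996]
tool_rot: [1.57, 0.929, -1.571]
ft_force: [-0.5, -0.0, 0.3]
grip_width: 1.0
t 1.45 pos [ 0.46 -0.35  0.2 ] yaw -29.1 tilt x [-0.002  0.001 -1.   ] F [-0.  -0.4 -0.7] grip 1.0 q7 -1.51
 travel [ 0.192  0.001 -0.002] twist -0.002 dist 0.192
```

View pics/s1.png

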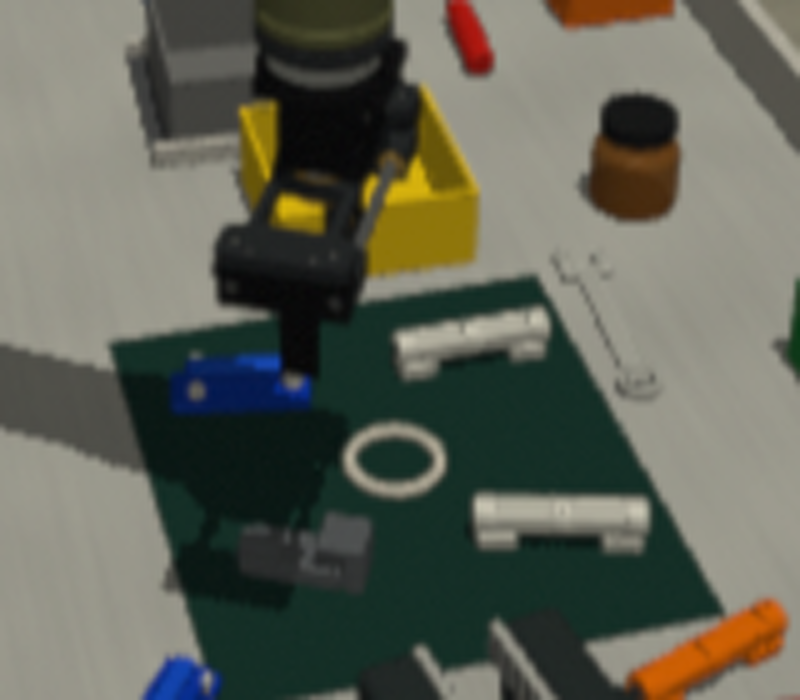

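View pics/t1.png

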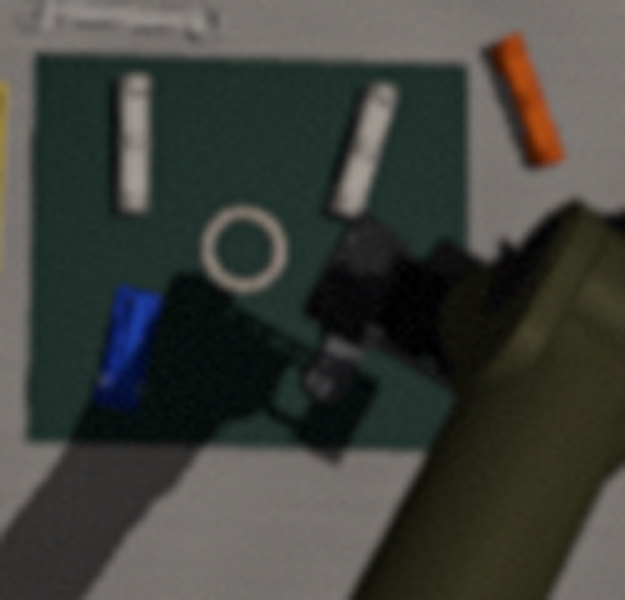

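Nothing has moved. In the side crop the claw hook is at (305,550), with its claw end at +x. I'll descend and grip it.

```bash
python3 -m pendant '[{"travel":[0.05,0.001,-0.002],"twist":0},{"travel":[0.1,0.001,-0.002],"twist":0},{"travel":[0.14,0.001,-0.002],"twist":0},{"travel":[0.17,0.001,-0.002],"twist":0},{"travel":[0.185,0.001,-0.002],"twist":0},{"travel":[0.192,0.001,-0.002],"twist":0},{"travel":[0.192,0.001,-0.002],"twist":0}]' && python3 -m pendant '[{"travel":[0,0,0],"twist":0},{"travel":[0,0,0],"twist":0},{"travel":[0,0,0],"twist":0},{"travel":[0,0,0],"twist":0},{"travel":[0,0,0],"twist":0},{"travel":[0,0,0],"twist":0}]' -1 40
```

```text
time: 2.33
position: [0.4614, -0.3493, 0.0083]
tool_rot: [1.573, 0.924, -1.574]
ft_force: [0.1, 0.6, 0.1]
grip_width: 0.999
time: 3.08
position: [0.4616, -0.3489, 0.0083]
tool_rot: [1.573, 0.925, -1.574]
ft_force: [0.7, 1.0, 0.2]
grip_width: 0.4
```

```bash
python3 -m pendant '[{"travel":[-0.02,0,0],"twist":0},{"travel":[-0.06,0,0],"twist":0},{"travel":[-0.11,0,0],"twist":0},{"travel":[-0.14,0,0],"twist":0},{"travel":[-0.14,0,0],"twist":0}]'; python3 - <<'E'
from h import *
im=ctrl.get_image("side");crop("side",im,200,200,360,340,5,"pics/s2.png")
go(.583,.016,.15,0)
E
```

```text
time: 3.7
position: [0.4635, -0.3503, 0.1524]
tool_rot: [1.574, 0.918, -1.57]
ft_force: [0.8, 0.0, -1.3]
grip_width: 0.363
t 3.75 pos [ 0.462 -0.349  0.15 ] yaw -29.2 tilt x [ 0.001 -0.001 -1.   ] F [-0.1 -0.3 -2.4] grip 0.36 q7 -1.53
 travel [-0.    -0.073 -0.378] twist -0.509 dist 0.385
```

View pics/s2.png

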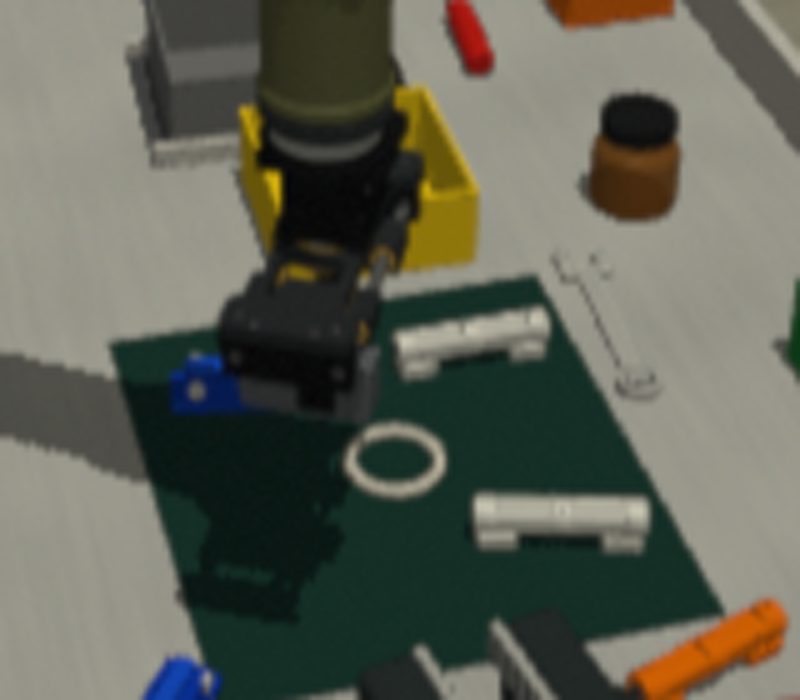

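The hook is held level at crop (305,385). I'll carry it to the yellow bin.

```bash
python3 -m pendant '[{"travel":[0,-0.005,-0.03],"twist":-0.05},{"travel":[0,-0.017,-0.085],"twist":-0.12},{"travel":[0,-0.028,-0.14],"twist":-0.2},{"travel":[0,-0.039,-0.2],"twist":-0.28},{"travel":[0,-0.05,-0.255],"twist":-0.36},{"travel":[0,-0.06,-0.31],"twist":-0.44},{"travel":[0,-0.068,-0.35],"twist":-0.5},{"travel":[0,-0.073,-0.375],"twist":-0.509},{"travel":[0,-0.073,-0.378],"twist":-0.509},{"travel":[0,-0.073,-0.378],"twist":-0.509}]' && python3 -m pendant '[{"travel":[0.04,0,0],"twist":0},{"travel":[0.08,0,0],"twist":0},{"travel":[0.11,0,0],"twist":0},{"travel":[0.125,0,0],"twist":0},{"travel":[0.127,0,0],"twist":0},{"travel":[0.127,0,0],"twist":0}]' && python3 -m pendant '[{"travel":[0,0,0],"twist":0},{"travel":[0,0,0],"twist":0},{"travel":[0,0,0],"twist":0},{"travel":[-0.01,0,0],"twist":0},{"travel":[-0.06,0,0],"twist":0},{"travel":[-0.12,0,0],"twist":0},{"travel":[-0.16,0,0],"twist":0},{"travel":[-0.16,0,0],"twist":0}]' 0.3; python3 - <<'E'
from h import *
im=ctrl.get_image("side");crop("side",im,200,150,360,290,5,"pics/s3.png")
go(.618,-.169,.18,0)
E
```

```text
time: 5.0
position: [0.5817, 0.0157, 0.1485]
tool_rot: [1.207, 1.209, -1.211]
ft_force: [0.9, -0.8, -1.4]
grip_width: 0.362
time: 5.75
position: [0.5825, 0.0151, 0.0227]
tool_rot: [1.208, 1.207, -1.21]
ft_force: [-0.0, -0.3, -1.2]
grip_width: 0.36
time: 6.75
position: [0.585, 0.016, 0.1877]
tool_rot: [1.212, 1.2, -1.203]
ft_force: [-0.6, -0.7, -0.4]
grip_width: 0.651
t 6.8 pos [0.583 0.016 0.185] yaw -0.0 tilt x [ 0.005 -0.003 -1.   ] F [ 0.5 -0.4 -0.3] grip 0.65 q7 -1.75
 travel [0.006 0.035 0.185] twist -0.0 dist 0.188
```

View pics/s3.png

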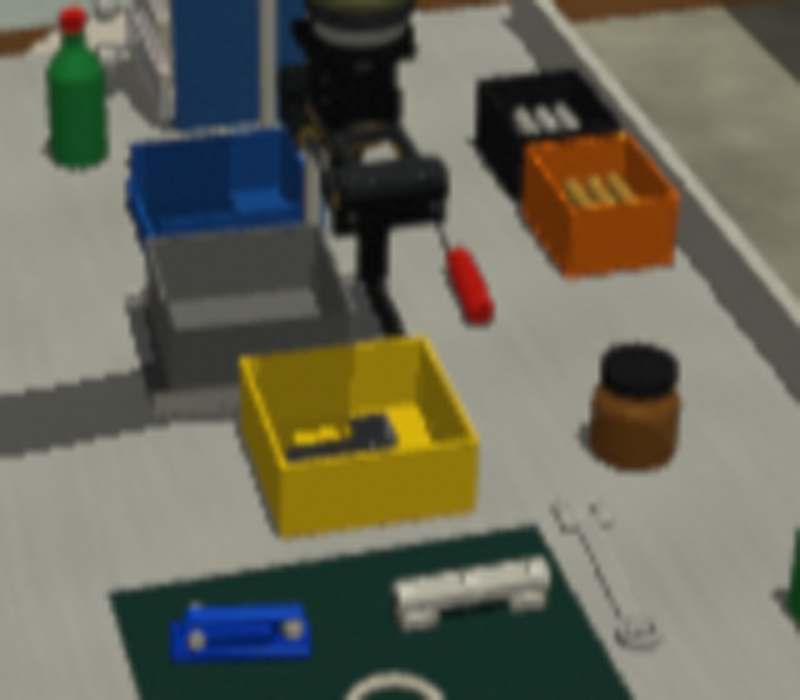

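The hook lies flat in the yellow bin at crop (345,435). Next is lug 1 at top pixel (317,193).

```bash
python3 -m pendant '[{"travel":[0.001,0.01,0.04],"twist":0},{"travel":[0.003,0.02,0.09],"twist":0},{"travel":[0.005,0.03,0.14],"twist":0},{"travel":[0.006,0.035,0.175],"twist":0},{"travel":[0.006,0.035,0.185],"twist":0},{"travel":[0.06,0.035,0.185],"twist":0},{"travel":[0.11,0.035,0.185],"twist":0},{"travel":[0.15,0.035,0.185],"twist":0},{"travel":[0.172,0.035,0.185],"twist":0},{"travel":[0.172,0.035,0.185],"twist":0}]' 1 && python3 -m pendant '[{"travel":[0,0,0],"twist":0},{"travel":[0,0,0],"twist":0},{"travel":[0,0,0],"twist":0},{"travel":[0,0,0],"twist":0},{"travel":[0,0,0],"twist":0},{"travel":[0,0,0],"twist":0},{"travel":[0,0,0],"twist":0}]' -1 40 &&  python3 -m pendant '[{"travel":[-0.02,0,0],"twist":0},{"travel":[-0.06,0,0],"twist":0},{"travel":[-0.11,0,0],"twist":0},{"travel":[-0.14,0,0],"twist":0},{"travel":[-0.14,0,0],"twist":0}]'; python3 - <<'E'
from h import *
im=ctrl.get_image("side");crop("side",im,200,150,360,290,5,"pics/s4.png")
im=ctrl.get_image("top");crop("top",im,150,165,360,285,3.8,"pics/t4.png")
go(.538,.162,.15,-2)
E
```

```text
time: 8.05
position: [0.618, -0.1683, 0.0121]
tool_rot: [1.208, 1.208, -1.207]
ft_force: [0.8, -0.7, 0.2]
grip_width: 1.001
time: 8.93
position: [0.618, -0.1683, 0.0121]
tool_rot: [1.208, 1.208, -1.207]
ft_force: [-0.2, 0.1, 0.9]
grip_width: 0.287
time: 9.55
position: [0.6199, -0.1684, 0.1564]
tool_rot: [1.21, 1.201, -1.204]
ft_force: [0.6, -0.8, -2.4]
grip_width: 0.246
t 9.65 pos [ 0.617 -0.168  0.152] yaw 0.1 tilt x [ 0.001 -0.001 -1.   ] F [-0.3  0.  -2.1] grip 0.24 q7 -1.47
 travel [ 0.001 -0.079 -0.33 ] twist 0.036 dist 0.34
```

View pics/s4.png

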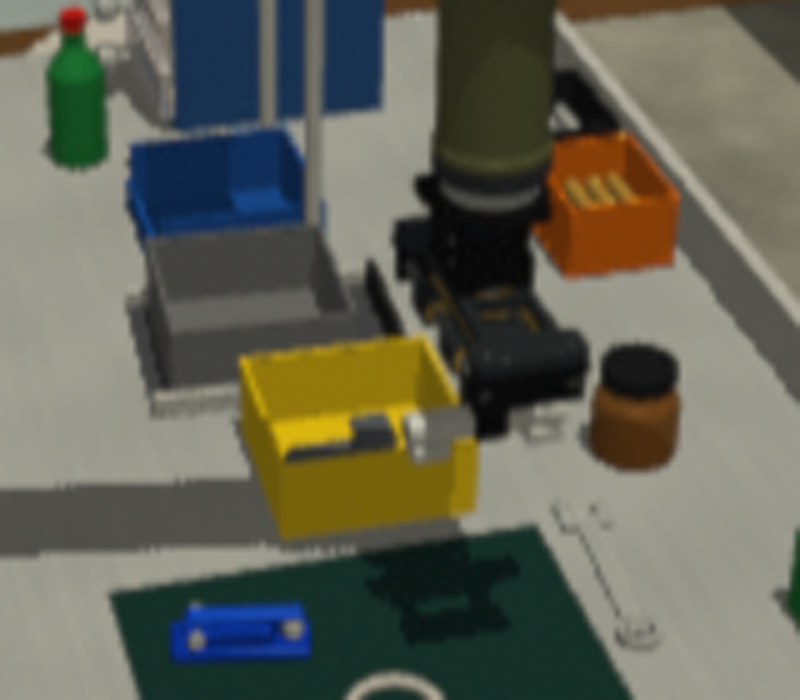

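View pics/t4.png

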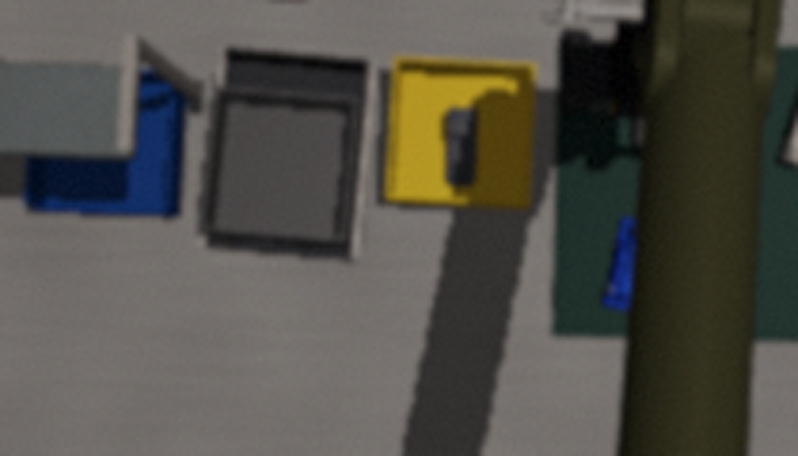

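Lug 1 is held at side crop (440,430). Before placing it I'll check the tray centre from its floor and rim.

```bash
python3 - <<'E'
from h import *
np.set_printoptions(precision=3,suppress=True)
f=lambda L,x0,y0,k:[(x0+a/k-.4,y0+b/k-.4) for a,b in L]
r=cast("top",f([(206,247),(350,256),(222,92),(363,98)],150,165,3.8),.071);print(r,r.mean(0))
r=cast("side",f([(150,240),(160,318),(352,308),(318,225)],200,150,5),.071);print(r,r.mean(0))
r=cast("top",f([(34,208),(178,214),(184,75)],150,165,3.8),.03);print(r)
E
```

```text
[[0.46  0.269 0.071]
 [0.454 0.123 0.071]
 [0.619 0.26  0.071]
 [0.617 0.116 0.071]] [0.538 0.192 0.071]
[[0.479 0.271 0.071]
 [0.463 0.15  0.071]
 [0.612 0.127 0.071]
 [0.62  0.261 0.071]] [0.543 0.203 0.071]
[[0.498 0.457 0.03 ]
 [0.495 0.307 0.03 ]
 [0.642 0.308 0.03 ]]
```

```bash
python3 -m pendant '[{"travel":[0,-0.01,-0.04],"twist":0.01},{"travel":[0,-0.022,-0.09],"twist":0.02},{"travel":[0,-0.035,-0.145],"twist":0.03},{"travel":[0,-0.048,-0.2],"twist":0.04},{"travel":[0,-0.06,-0.255],"twist":0.05},{"travel":[0,-0.072,-0.305],"twist":0.05},{"travel":[0,-0.077,-0.33],"twist":0.05},{"travel":[0,-0.077,-0.333],"twist":0.05},{"travel":[0,-0.077,-0.333],"twist":0.05}]' && python3 -m pendant '[{"travel":[0.04,0,0],"twist":0},{"travel":[0.08,0,0],"twist":0},{"travel":[0.11,0,0],"twist":0},{"travel":[0.125,0,0],"twist":0},{"travel":[0.126,0,0],"twist":0},{"travel":[0.126,0,0],"twist":0}]' && python3 -m pendant '[{"travel":[0,0,0],"twist":0},{"travel":[0,0,0],"twist":0},{"travel":[0,0,0],"twist":0},{"travel":[-0.01,0,0],"twist":0},{"travel":[-0.06,0,0],"twist":0},{"travel":[-0.12,0,0],"twist":0},{"travel":[-0.16,0,0],"twist":0},{"travel":[-0.16,0,0],"twist":0}]' -0.16; python3 - <<'E'
from h import *
im=ctrl.get_image("side");crop("side",im,200,150,360,290,5,"pics/s5.png")
im=ctrl.get_image("top")
print("lug2",blobs("top",im,lambda h,s,v:(v>110)&(s<60),.028,(340,175,380,225)))
go(.619,-.356,.18,-17)
E
```

```text
time: 10.78
position: [0.5398, 0.163, 0.1503]
tool_rot: [1.244, 1.184, -1.247]
ft_force: [-0.4, -0.8, -1.5]
grip_width: 0.248
time: 11.52
position: [0.5402, 0.1618, 0.0246]
tool_rot: [1.245, 1.183, -1.248]
ft_force: [0.7, -0.2, -1.0]
grip_width: 0.251
time: 12.52
position: [0.5426, 0.1631, 0.1893]
tool_rot: [1.25, 1.178, -1.242]
ft_force: [-0.1, 1.0, 1.1]
grip_width: 0.424
lug2 [(363, 194, 82.5, array([ 620., -357.]), array([ 19., 107.]), 163)]
t 12.62 pos [0.54  0.162 0.185] yaw -3.0 tilt x [ 0.001 -0.003 -1.   ] F [-0.6 -0.9 -0.9] grip 0.42 q7 -2.07
 travel [0.007 0.105 0.513] twist 0.245 dist 0.524
```

View pics/s5.png

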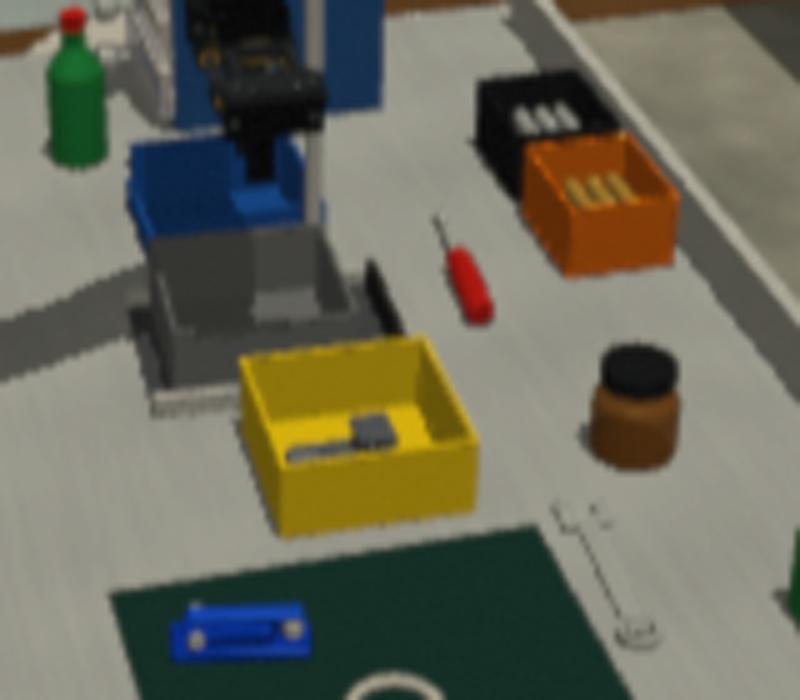

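The lug is hidden behind the tray's near wall, so I'll check it from above later. Now to lug 2 at top pixel (363,194).

```bash
python3 -m pendant '[{"travel":[0.001,0.008,0.04],"twist":0.02},{"travel":[0.002,0.02,0.098],"twist":0.05},{"travel":[0.003,0.032,0.156],"twist":0.08},{"travel":[0.004,0.044,0.214],"twist":0.11},{"travel":[0.005,0.056,0.272],"twist":0.14},{"travel":[0.006,0.068,0.33],"twist":0.17},{"travel":[0.007,0.08,0.388],"twist":0.2},{"travel":[0.007,0.092,0.446],"twist":0.23},{"travel":[0.007,0.102,0.495],"twist":0.245},{"travel":[0.007,0.106,0.513],"twist":0.245}]' 1 && python3 -m pendant '[{"travel":[0,0,0],"twist":0},{"travel":[0.06,0,0],"twist":0},{"travel":[0.11,0,0],"twist":0},{"travel":[0.15,0,0],"twist":0},{"travel":[0.167,0,0],"twist":0},{"travel":[0.167,0,0],"twist":0}]'; python3 - <<'E'
from h import *
im=ctrl.get_image("side");crop("side",im,200,200,360,340,5,"pics/s6.png")
im=ctrl.get_image("top");crop("top",im,150,165,360,285,3.8,"pics/t6.png")
go(.620,-.357,.012,-17)
E
```

```text
time: 13.88
position: [0.6172, -0.3601, 0.1767]
tool_rot: [1.424, 1.051, -1.432]
ft_force: [-0.7, 0.3, -1.1]
grip_width: 0.998
time: 14.62
position: [0.6163, -0.3585, 0.0088]
tool_rot: [1.423, 1.055, -1.432]
ft_force: [0.5, 0.7, 0.8]
grip_width: 1.005
t 14.72 pos [ 0.618 -0.36   0.012] yaw -17.2 tilt x [-0.001 -0.004 -1.   ] F [-0.1  1.1  0.7] grip 1.0 q7 -1.51
 travel [-0.     0.001 -0.004] twist -0.004 dist 0.004
```

View pics/s6.png

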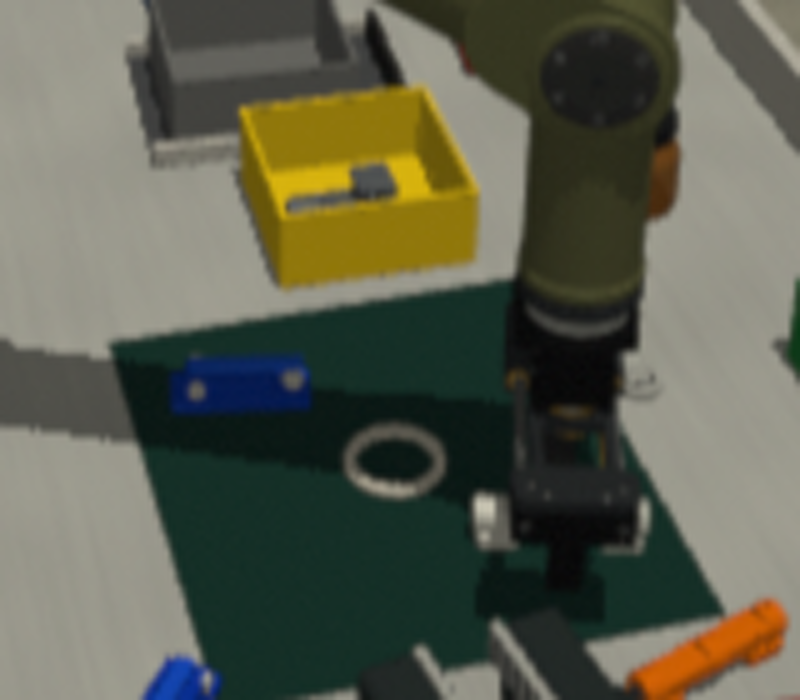

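View pics/t6.png

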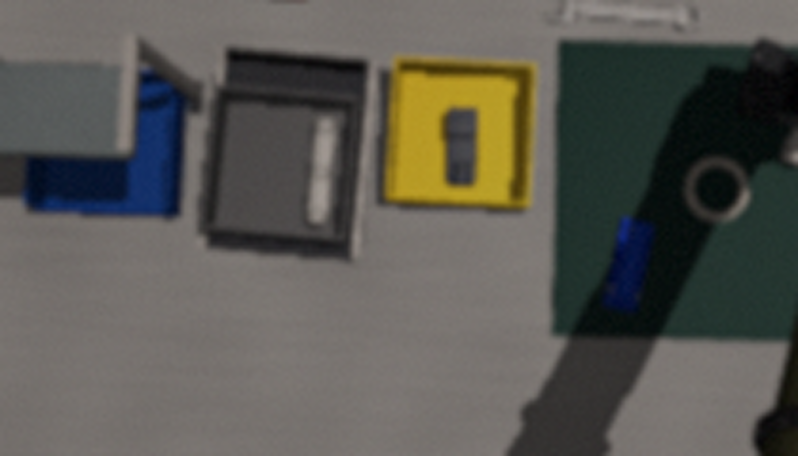

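Lug 1 lies flat in the tray at top crop (322,168). The fingers straddle lug 2, so I'll grip it.

```bash
python3 -m pendant '[{"travel":[0,0,-0.002],"twist":0},{"travel":[0,0,-0.002],"twist":0},{"travel":[0,0,-0.002],"twist":0},{"travel":[0,0,-0.002],"twist":0},{"travel":[0,0,-0.002],"twist":0},{"travel":[0,0,-0.002],"twist":0},{"travel":[0,0,-0.002],"twist":0}]' -1 40 &&  python3 -m pendant '[{"travel":[-0.02,0,0],"twist":0},{"travel":[-0.06,0,0],"twist":0},{"travel":[-0.11,0,0],"twist":0},{"travel":[-0.14,0,0],"twist":0},{"travel":[-0.14,0,0],"twist":0}]'; python3 - <<'E'
from h import *
np.set_printoptions(precision=3,suppress=True)
f=lambda L,x0,y0,k:[(x0+a/k-.4,y0+b/k-.4) for a,b in L]
print("lug1",cast("top",f([(322,168)],150,165,3.8),.04))
print("floor L,R",cast("top",f([(218,165),(350,165)],150,165,3.8),.01))
im=ctrl.get_image("side");crop("side",im,200,200,360,340,5,"pics/s7.png")
go(.540,.205,.15,-3)
E
```

```text
time: 15.6
position: [0.6187, -0.3582, 0.0116]
tool_rot: [1.424, 1.05, -1.43]
ft_force: [1.0, 0.9, -0.5]
grip_width: 0.287
time: 16.23
position: [0.6208, -0.3586, 0.1562]
tool_rot: [1.425, 1.042, -1.426]
ft_force: [0.1, 0.5, -1.6]
grip_width: 0.251
lug1 [[0.546 0.158 0.04 ]]
floor L,R [[0.549 0.272 0.01 ]
 [0.553 0.132 0.01 ]]
t 16.27 pos [ 0.619 -0.358  0.153] yaw -17.2 tilt x [ 0.001 -0.005 -1.   ] F [ 0.   0.5 -3.1] grip 0.25 q7 -1.49
 travel [ 0.    -0.243 -0.514] twist -0.249 dist 0.569
```

View pics/s7.png

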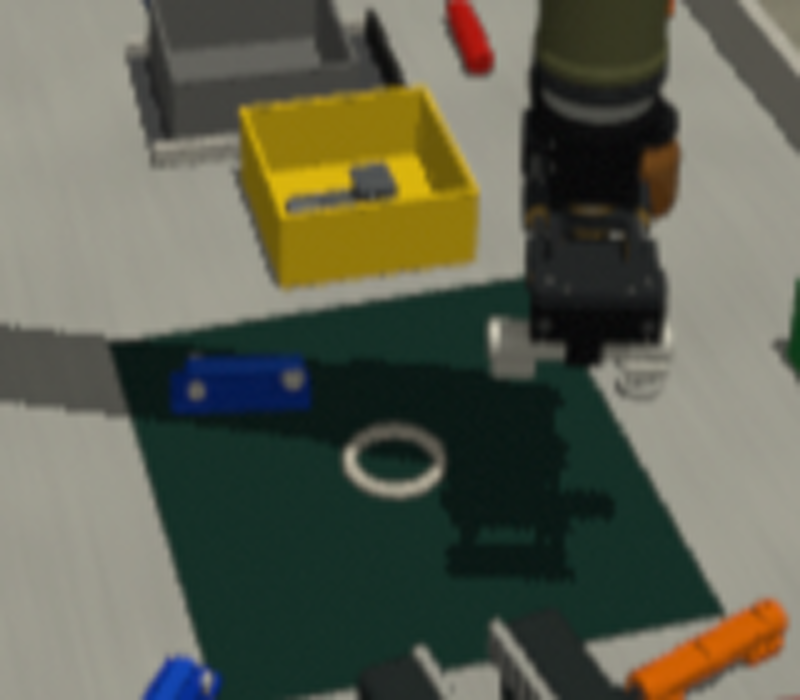

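Lug 2 is held at crop (575,345). To keep the gripper body clear of the lamp bracket and of lug 1, I'll release it at y≈0.192 from slightly above.

```bash
python3 - <<'E'
from h import *
go(.540,.192,.15,-3)
E
python3 -m pendant '[{"travel":[0,-0.015,-0.035],"twist":-0.02},{"travel":[0,-0.04,-0.086],"twist":-0.05},{"travel":[0,-0.065,-0.14],"twist":-0.08},{"travel":[0,-0.09,-0.193],"twist":-0.11},{"travel":[0,-0.115,-0.246],"twist":-0.14},{"travel":[0,-0.14,-0.3],"twist":-0.17},{"travel":[0,-0.165,-0.353],"twist":-0.2},{"travel":[0,-0.19,-0.406],"twist":-0.23},{"travel":[0,-0.215,-0.46],"twist":-0.249},{"travel":[0,-0.232,-0.49],"twist":-0.249}]';python3 - <<'E'
from h import *
go(.540,.192,.05,-3)
E
```

```text
t 16.27 pos [ 0.619 -0.358  0.153] yaw -17.2 tilt x [ 0.001 -0.005 -1.   ] F [ 0.   0.5 -3.1] grip 0.25 q7 -1.49
 travel [ 0.    -0.239 -0.502] twist -0.249 dist 0.556
time: 17.52
position: [0.5404, 0.1824, 0.1485]
tool_rot: [1.24, 1.185, -1.248]
ft_force: [-0.5, -1.4, -3.0]
grip_width: 0.245
t 17.52 pos [0.54  0.182 0.148] yaw -2.7 tilt x [-0.003 -0.004 -1.   ] F [-0.5 -1.4 -3. ] grip 0.24 q7 -2.12
 travel [ 0.098 -0.001 -0.01 ] twist 0.005 dist 0.099
```

```bash
python3 -m pendant '[{"travel":[0,-0.001,-0.01],"twist":0},{"travel":[0.04,-0.001,-0.01],"twist":0},{"travel":[0.08,-0.001,-0.01],"twist":0},{"travel":[0.1,-0.001,-0.01],"twist":0},{"travel":[0.1,-0.001,-0.01],"twist":0},{"travel":[0.1,-0.001,-0.01],"twist":0}]' && python3 -m pendant '[{"travel":[0,0,0],"twist":0},{"travel":[0,0,0],"twist":0},{"travel":[0,0,0],"twist":0},{"travel":[-0.01,0,0],"twist":0},{"travel":[-0.06,0,0],"twist":0},{"travel":[-0.12,0,0.01],"twist":0},{"travel":[-0.15,0,0.1],"twist":0},{"travel":[-0.15,0,0.14],"twist":0},{"travel":[-0.15,0,0.16],"twist":0}]' -0.16; python3 - <<'E'
from h import *
im=ctrl.get_image("top");crop("top",im,150,165,360,285,3.8,"pics/t8.png")
print("throw",blobs("top",im,lambda h,s,v:(h>105)&(h<130)&(s>150)&(v>50),.02,(295,210,340,260)))
go(.454,-.166,.18,-13)
E
```

```text
time: 18.27
position: [0.5408, 0.192, 0.0497]
tool_rot: [1.242, 1.184, -1.247]
ft_force: [0.1, 0.1, -1.1]
grip_width: 0.247
time: 19.4
position: [0.5337, 0.0284, 0.2021]
tool_rot: [1.245, 1.178, -1.249]
ft_force: [-0.9, 0.5, 0.3]
grip_width: 0.423
throw [(315, 234, 191.5, array([ 454., -166.]), array([40., 97.]), 168)]
t 19.45 pos [0.534 0.025 0.202] yaw -3.2 tilt x [ 0.001 -0.007 -1.   ] F [-0.2 -2.6 -0.2] grip 0.42 q7 -1.78
 travel [ 0.023 -0.069  0.195] twist 0.17 dist 0.208
```

View pics/t8.png

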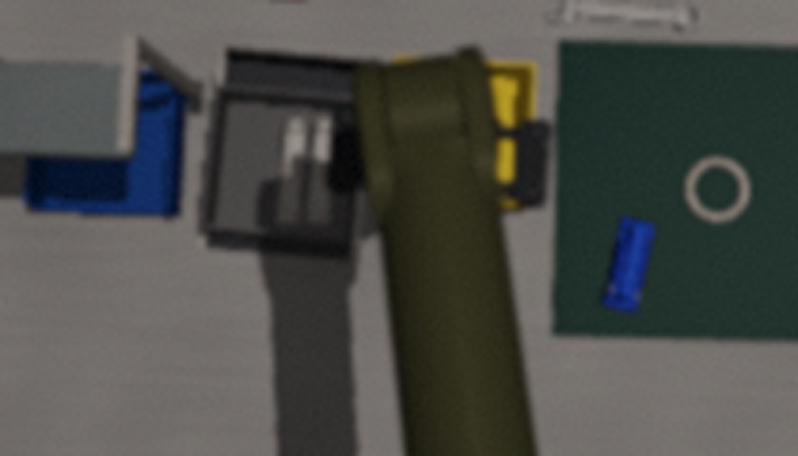

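Both lugs lie in the tray, at crop (293,165) and (322,165). Now an enlarged look at the chosen throw-off, at top pixel (315,234).

```bash
python3 - <<'E'
from h import *
import cv2
t=cv2.imread("pics/top0.png")[:,:,::-1];s=cv2.imread("pics/side0.png")[:,:,::-1]
a=cv2.resize(t[215:255,295:340,::-1],(450,400),interpolation=cv2.INTER_CUBIC);b=cv2.resize(s[262:292,228:268,::-1],(533,400),interpolation=cv2.INTER_CUBIC)
c=np.hstack([a,b]);cv2.imwrite("pics/z9.png",cv2.resize(c,(790,322)))
E
```

```text
(no output)
```

View pics/z9.png

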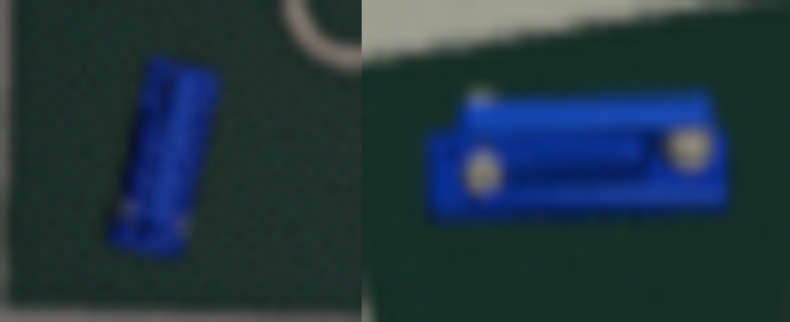

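The crop confirms a blue throw-off. Its knobs stick out near the -x end, about 30 mm from the centre, and at the +x end, about 38 mm. I can't tilt the tool, so I'll grip 23 mm towards +x, turn the part 180° and hold it by its tail while feeding the nose in over the low front wall.

```bash
python3 - <<'E'
from h import *
go(.476,-.171,.1,-13)
E
python3 -m pendant '[{"travel":[0,-0.01,0.04],"twist":0.03},{"travel":[0.01,-0.025,0.09],"twist":0.08},{"travel":[0.02,-0.035,0.14],"twist":0.13},{"travel":[0.03,-0.044,0.18],"twist":0.17},{"travel":[0.06,-0.046,0.198],"twist":0.17},{"travel":[0.102,-0.047,0.199],"twist":0.17},{"travel":[0.102,-0.047,0.199],"twist":0.17}]' 1; python3 - <<'E'
from h import *
go(.476,-.171,.013,-13)
E
```

```text
t 19.45 pos [0.534 0.025 0.202] yaw -3.2 tilt x [ 0.001 -0.007 -1.   ] F [-0.2 -2.6 -0.2] grip 0.42 q7 -1.78
 travel [ 0.103 -0.047  0.198] twist 0.17 dist 0.228
time: 20.32
position: [0.473, -0.1709, 0.0989]
tool_rot: [1.368, 1.093, -1.38]
ft_force: [0.6, -0.2, 1.3]
grip_width: 0.99
t 20.32 pos [ 0.473 -0.171  0.099] yaw -13.0 tilt x [-0.005 -0.005 -1.   ] F [ 0.6 -0.2  1.3] grip 0.99 q7 -1.56
 travel [ 0.086  0.003 -0.001] twist 0.001 dist 0.086
```

```bash
python3 -m pendant '[{"travel":[0.03,0.003,0],"twist":0},{"travel":[0.06,0.003,0],"twist":0},{"travel":[0.08,0.003,0],"twist":0},{"travel":[0.086,0.003,0],"twist":0},{"travel":[0.086,0.003,0],"twist":0}]' && python3 -m pendant '[{"travel":[0,0,0],"twist":0},{"travel":[0,0,0],"twist":0},{"travel":[0,0,0],"twist":0},{"travel":[0,0,0],"twist":0},{"travel":[0,0,0],"twist":0},{"travel":[0,0,0],"twist":0},{"travel":[0,0,0],"twist":0}]' -1 50 &&  python3 -m pendant '[{"travel":[-0.02,0,0],"twist":0},{"travel":[-0.06,0,0],"twist":0},{"travel":[-0.1,0,0],"twist":0},{"travel":[-0.12,0,0],"twist":0},{"travel":[-0.12,0,0],"twist":0}]'; python3 - <<'E'
from h import *
im=ctrl.get_image("side");crop("side",im,200,200,360,340,5,"pics/s10.png")
go(.40,.20,.2,80);go(.40,.382,.15,180)
E
```

```text
time: 20.95
position: [0.4766, -0.1719, 0.0142]
tool_rot: [1.368, 1.092, -1.378]
ft_force: [0.0, 0.0, 0.9]
grip_width: 0.998
time: 21.82
position: [0.4766, -0.1718, 0.0141]
tool_rot: [1.368, 1.092, -1.378]
ft_force: [-0.0, 0.3, 0.3]
grip_width: 0.325
time: 22.45
position: [0.4779, -0.1715, 0.1353]
tool_rot: [1.368, 1.089, -1.377]
ft_force: [-0.2, 0.2, -2.5]
grip_width: 0.327
t 22.5 pos [ 0.477 -0.171  0.134] yaw -12.9 tilt x [-0.003 -0.005 -1.   ] F [-0.3  0.3 -2.1] grip 0.33 q7 -1.55
 travel [-0.068 -0.158 -0.344] twist -1.622 dist 0.385
t 22.5 pos [ 0.477 -0.171  0.134] yaw -12.9 tilt x [-0.003 -0.005 -1.   ] F [-0.3  0.3 -2.1] grip 0.33 q7 -1.55
 travel [-0.019 -0.199 -0.522] twist -3.367 dist 0.559
```

View pics/s10.png

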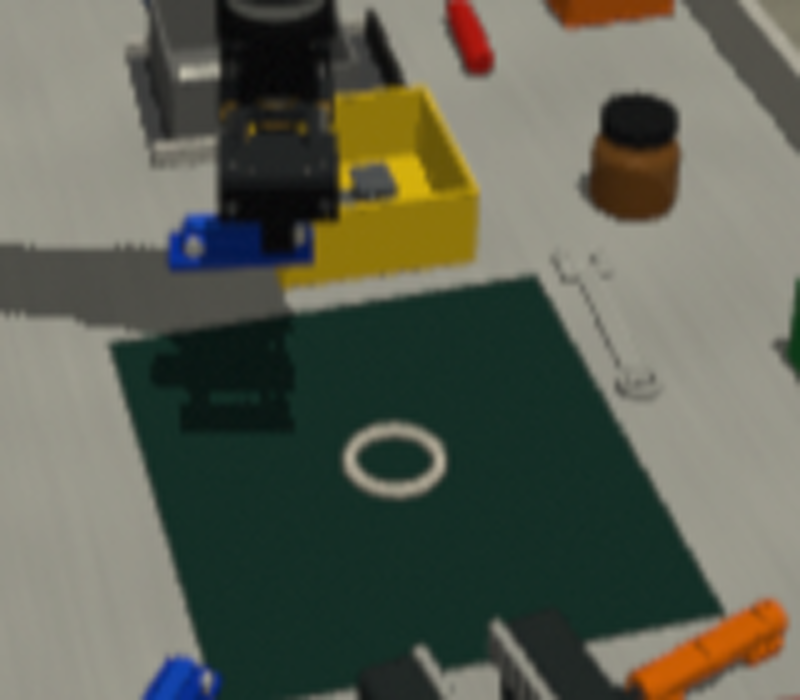

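The throw-off is held level by its +x end at crop (280,240). I'll carry it left while turning.

```bash
python3 - <<'E'
from h import *
go(.45,.18,.2,80)
E
python3 -m pendant '[{"travel":[-0.01,-0.008,-0.025],"twist":-0.16},{"travel":[-0.02,-0.02,-0.065],"twist":-0.33},{"travel":[-0.03,-0.033,-0.105],"twist":-0.5},{"travel":[-0.04,-0.045,-0.145],"twist":-0.66},{"travel":[-0.048,-0.058,-0.19],"twist":-0.82},{"travel":[-0.055,-0.07,-0.23],"twist":-0.98},{"travel":[-0.062,-0.082,-0.27],"twist":-1.14},{"travel":[-0.068,-0.093,-0.305],"twist":-1.3},{"travel":[-0.068,-0.1,-0.33],"twist":-1.46},{"travel":[-0.068,-0.105,-0.336],"twist":-1.62}]'; python3 - <<'E'
from h import *
go(.40,.381,.15,180)
E
```

```text
t 22.5 pos [ 0.477 -0.171  0.134] yaw -12.9 tilt x [-0.003 -0.005 -1.   ] F [-0.3  0.3 -2.1] grip 0.33 q7 -1.55
 travel [-0.068 -0.105 -0.336] twist -1.622 dist 0.358
time: 23.75
position: [0.4484, 0.1821, 0.1981]
tool_rot: [0.128, 1.573, -0.136]
ft_force: [0.1, -0.2, -2.4]
grip_width: 0.328
t 23.75 pos [0.448 0.182 0.198] yaw 80.4 tilt x [-0.007 -0.005 -1.   ] F [ 0.1 -0.2 -2.4] grip 0.33 q7 -0.61
 travel [ 0.048  0.188 -0.081] twist -1.739 dist 0.21
```

```bash
python3 -m pendant '[{"travel":[0.005,0.015,-0.006],"twist":-0.17},{"travel":[0.01,0.035,-0.015],"twist":-0.35},{"travel":[0.015,0.06,-0.025],"twist":-0.53},{"travel":[0.02,0.085,-0.036],"twist":-0.71},{"travel":[0.025,0.11,-0.047],"twist":-0.89},{"travel":[0.03,0.135,-0.058],"twist":-1.07},{"travel":[0.038,0.16,-0.069],"twist":-1.25},{"travel":[0.045,0.18,-0.078],"twist":-1.42},{"travel":[0.048,0.188,-0.081],"twist":-1.58},{"travel":[0.048,0.188,-0.081],"twist":-1.739}]'; python3 - <<'E'
from h import *
im=ctrl.get_image("side");crop("side",im,180,90,320,220,5,"pics/s11.png")
im=ctrl.get_image("top");crop("top",im,120,165,300,285,4.4,"pics/t11.png")
go(.48,.381,.055,180)
E
```

```text
time: 25.0
position: [0.3978, 0.3808, 0.1472]
tool_rot: [-1.214, 1.218, 1.22]
ft_force: [1.1, -0.1, -2.3]
grip_width: 0.326
t 25.1 pos [0.399 0.38  0.147] yaw -179.9 tilt x [-0.01  -0.006 -1.   ] F [ 0.1 -0.6 -2.9] grip 0.33 q7 0.54
 travel [ 0.092 -0.082  0.001] twist -6.282 dist 0.123
```

View pics/s11.png

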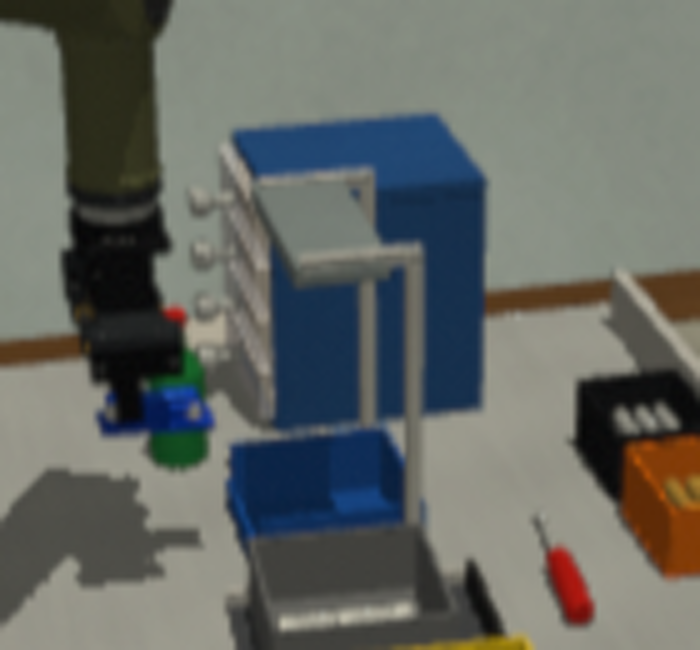

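View pics/t11.png

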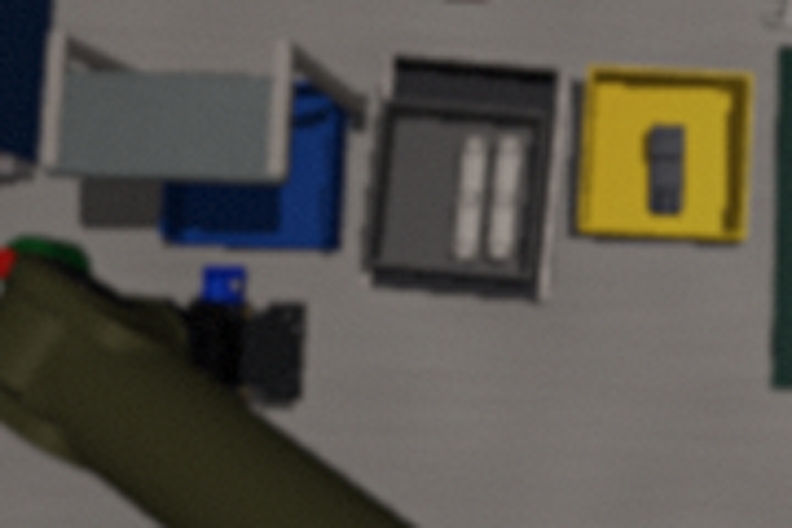

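The side crop shows the throw-off level in the jaws at (155,410), nose towards the bin. The lamp bar starts well ahead at (300,265). The top crop shows both lugs and the hook lying in their bins. I'll lower and feed forward below the lamp.

```bash
python3 -m pendant '[{"travel":[0.03,0,0],"twist":0},{"travel":[0.07,0,0],"twist":0},{"travel":[0.093,0,0],"twist":0},{"travel":[0.093,-0.025,0],"twist":0},{"travel":[0.093,-0.05,0],"twist":0},{"travel":[0.093,-0.065,0],"twist":0},{"travel":[0.093,-0.075,0],"twist":0},{"travel":[0.093,-0.075,0],"twist":0}]'; python3 - <<'E'
from h import *
im=ctrl.get_image("side");crop("side",im,180,90,320,220,5,"pics/s12.png")
go(.484,.381,.052)
E
```

```text
time: 26.1
position: [0.4726, 0.3795, 0.0534]
tool_rot: [-1.209, 1.222, 1.215]
ft_force: [-0.1, -0.2, -2.0]
grip_width: 0.328
t 26.15 pos [0.472 0.38  0.054] yaw -179.9 tilt x [-0.011 -0.006 -1.   ] F [-0.  -0.1 -3.1] grip 0.33 q7 0.52
 travel [ 0.001 -0.012  0.001] twist None dist 0.012
```

View pics/s12.png

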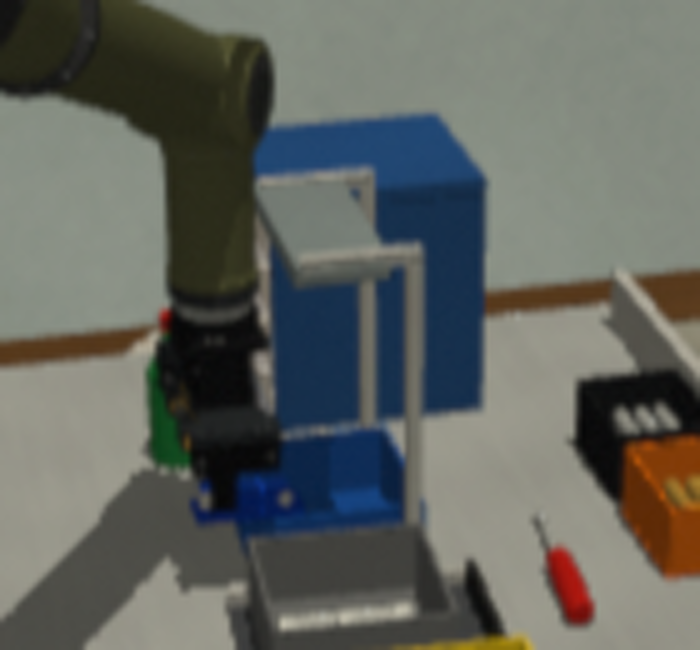

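At lamp height the wrist's front edge is at crop (256,235) and the lamp's front edge at about (278,232), a gap of roughly 18 mm. I'll advance 12 mm more, carefully.

```bash
python3 -m pendant '[{"travel":[0,-0.004,0],"twist":0},{"travel":[0,-0.008,0],"twist":0},{"travel":[0,-0.012,0],"twist":0},{"travel":[0.004,-0.013,0],"twist":0},{"travel":[0.004,-0.013,0],"twist":0}]'; python3 - <<'E'
from h import *
im=ctrl.get_image("side");crop("side",im,200,130,300,220,7,"pics/s13.png")
go(.486,.381,.048)
E
```

```text
time: 26.78
position: [0.4845, 0.3795, 0.0488]
tool_rot: [-1.209, 1.222, 1.216]
ft_force: [-0.7, -0.6, -3.1]
grip_width: 0.33
t 26.82 pos [0.485 0.38  0.049] yaw -179.9 tilt x [-0.012 -0.006 -1.   ] F [-1.2  1.  -2.3] grip 0.33 q7 0.53
 travel [ 0.001 -0.002  0.001] twist None dist 0.002
```

View pics/s13.png

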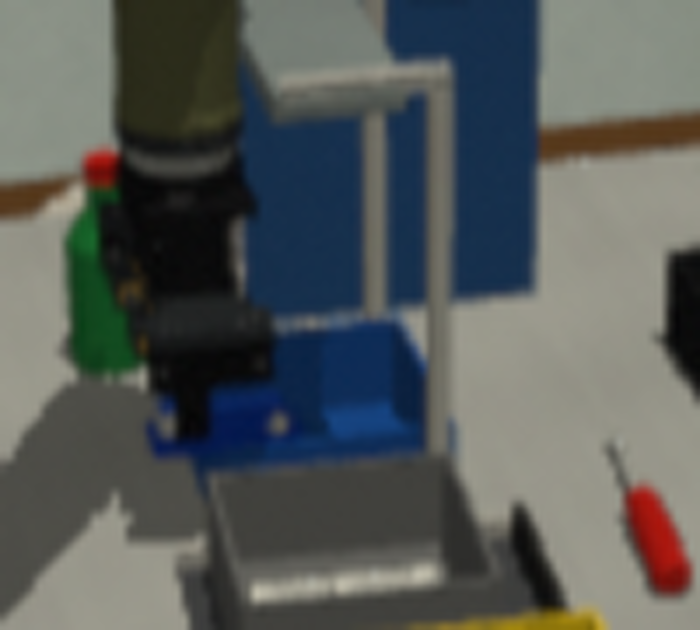

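```bash
python3 -m pendant '[{"travel":[0.003,0,0],"twist":0},{"travel":[0.003,0,0],"twist":0},{"travel":[0.003,0,0],"twist":0},{"travel":[0.003,0,0],"twist":0}]' 0.2; python3 - <<'E'
from h import *
im=ctrl.get_image("side");crop("side",im,200,130,300,220,7,"pics/s14.png")
go(.42,.38,.15)
E
```

```text
time: 27.32
position: [0.4844, 0.3796, 0.0461]
tool_rot: [-1.209, 1.222, 1.216]
ft_force: [-0.3, -0.1, -0.6]
grip_width: 0.587
t 27.38 pos [0.484 0.38  0.046] yaw -179.9 tilt x [-0.012 -0.006 -1.   ] F [ 0.1 -1.5  0.2] grip 0.59 q7 0.52
 travel [-0.103  0.066 -0.   ] twist None dist 0.122
```

View pics/s14.png

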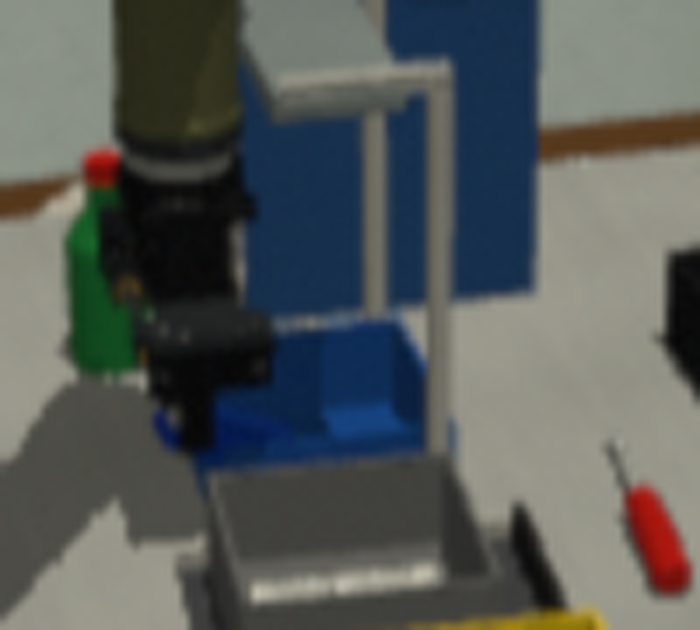

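It tipped nose-down into the bin as intended; its tail is at crop (170,425), over the low wall. I'll rise, back off, close the fingers and push the tail in.

```bash
python3 -m pendant '[{"travel":[-0.03,0,0],"twist":0},{"travel":[-0.07,0.005,0],"twist":0},{"travel":[-0.07,0.04,0],"twist":0},{"travel":[-0.07,0.065,0],"twist":0},{"travel":[-0.07,0.07,0],"twist":0},{"travel":[-0.07,0.07,0],"twist":0}]'  && python3 -m pendant '[{"travel":[0,0,0],"twist":0},{"travel":[0,0,0],"twist":0},{"travel":[0,0,0],"twist":0},{"travel":[0,0,0],"twist":0}]' -1; python3 - <<'E'
from h import *
im=ctrl.get_image("side");crop("side",im,200,130,300,220,7,"pics/s15.png")
im=ctrl.get_image("top");crop("top",im,130,165,220,240,7,"pics/t15.png")
go(.41,.38,.05)
E
```

```text
time: 28.12
position: [0.4161, 0.3797, 0.117]
tool_rot: [-1.209, 1.222, 1.215]
ft_force: [0.1, 0.4, 0.7]
grip_width: 0.601
time: 28.62
position: [0.4161, 0.3798, 0.1169]
tool_rot: [-1.209, 1.222, 1.215]
ft_force: [0.4, -0.5, 0.8]
grip_width: 0.233
t 28.73 pos [0.416 0.38  0.117] yaw -179.9 tilt x [-0.011 -0.006 -1.   ] F [-0.   0.9 -0.1] grip 0.14 q7 0.52
 travel [0.067 0.005 0.001] twist None dist 0.067
```

View pics/s15.png

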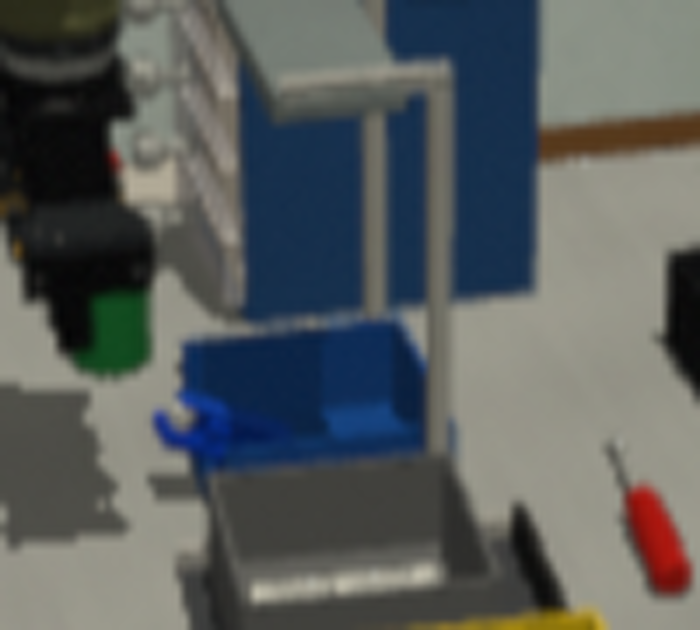

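View pics/t15.png

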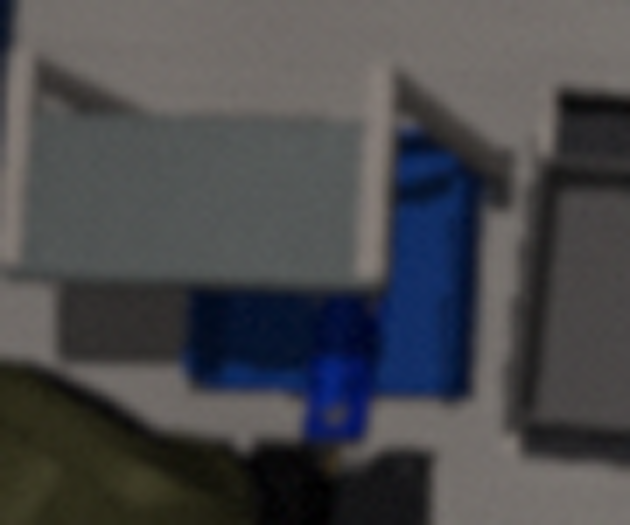

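The tail sits over the front wall at top crop (337,420). I'll push it in slowly with the closed fingertips.

```bash
python3 - <<'E'
from h import *
print(cast("top",[(130+337/7-.4,165+415/7-.4)],.065))
E
python3 -m pendant '[{"travel":[0.035,0.008,0],"twist":0},{"travel":[0.068,0.008,0],"twist":0},{"travel":[0.068,0.008,0],"twist":0},{"travel":[0.068,-0.006,0],"twist":0},{"travel":[0.068,-0.02,0],"twist":0},{"travel":[0.068,-0.032,0],"twist":0},{"travel":[0.068,-0.044,0],"twist":0},{"travel":[0.068,-0.056,0],"twist":0},{"travel":[0.068,-0.064,0],"twist":0},{"travel":[0.068,-0.068,0],"twist":0}]' -1; python3 - <<'E'
from h import *
im=ctrl.get_image("side");crop("side",im,200,130,300,220,7,"pics/s16.png")
go(.484,.38,.05)
E
```

```text
[[0.47980525 0.37177371 0.065     ]]
time: 29.98
position: [0.4835, 0.3793, 0.048]
tool_rot: [-1.209, 1.222, 1.215]
ft_force: [-1.6, -0.1, -0.2]
grip_width: 0.009
t 30.02 pos [0.484 0.379 0.048] yaw -180.0 tilt x [-0.011 -0.006 -1.   ] F [ 0.3 -0.9 -0.7] grip 0.01 q7 0.52
 travel [-0.002 -0.     0.001] twist None dist 0.002
```

View pics/s16.png

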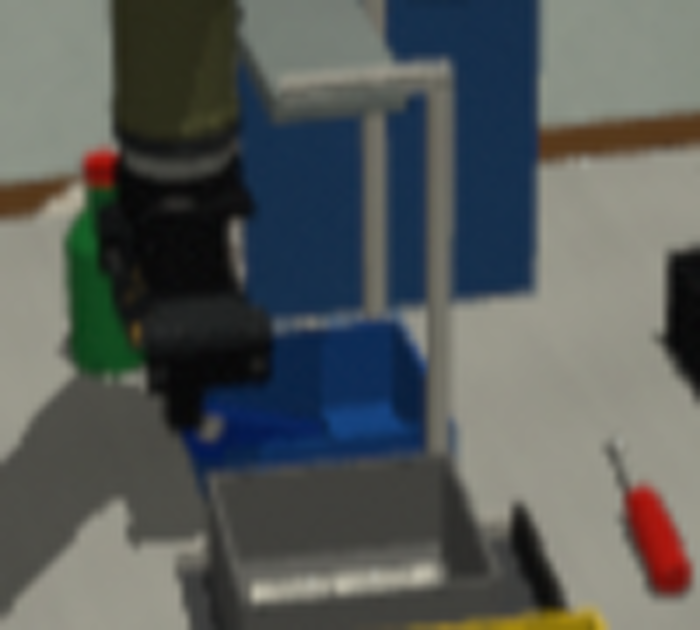

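The part has moved in, with its tail at crop (205,430). I'll push 4 mm further, then back off and look.

```bash
python3 -m pendant '[{"travel":[0,-0.002,0],"twist":0},{"travel":[0,-0.004,0],"twist":0},{"travel":[0,-0.005,0],"twist":0},{"travel":[0,-0.005,0],"twist":0},{"travel":[0,0.02,0],"twist":0},{"travel":[0,0.06,0],"twist":0},{"travel":[0,0.065,0],"twist":0}]' ; python3 - <<'E'
from h import *
im=ctrl.get_image("side");crop("side",im,200,130,300,220,7,"pics/s17.png")
im=ctrl.get_image("top");crop("top",im,130,165,220,240,7,"pics/t17.png")
go(.484,.38,.05)
E
```

```text
time: 30.9
position: [0.4179, 0.38, 0.0493]
tool_rot: [-1.211, 1.219, 1.216]
ft_force: [0.3, 0.7, 0.7]
grip_width: 0.005
t 31.0 pos [0.42  0.379 0.049] yaw -180.0 tilt x [-0.009 -0.006 -1.   ] F [-0.6 -0.2  0.6] grip 0.01 q7 0.47
 travel [-0.001 -0.064  0.001] twist None dist 0.064
```

View pics/s17.png

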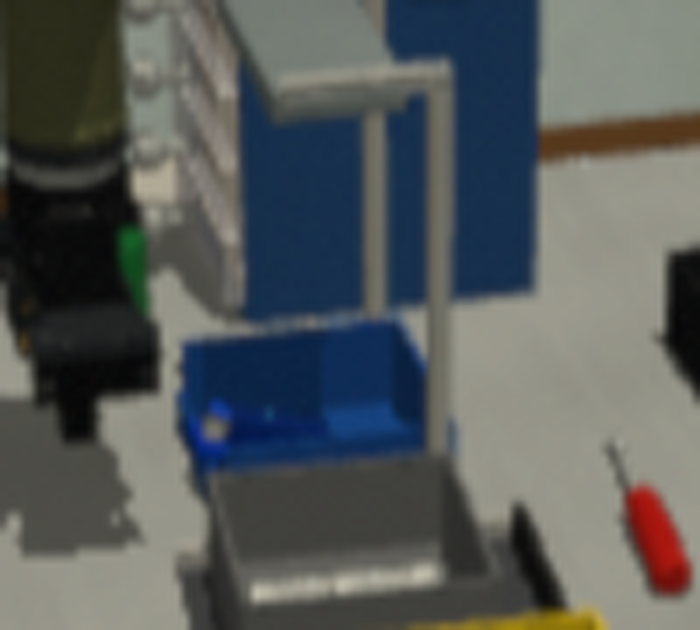

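View pics/t17.png

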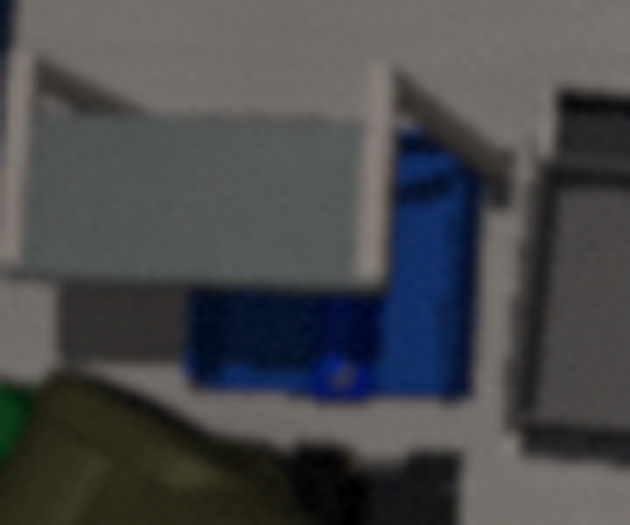

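The throw-off is inside the blue bin, tail leaning on the low wall at top crop (342,380). It is about 16° off level with its centre at x≈0.54, so within the criteria. The robot isn't touching any piece and the tray hasn't moved. Now to the front of the tray.

```bash
python3 -m pendant '[{"travel":[-0.04,0.005,0],"twist":0},{"travel":[-0.06,0.008,-0.02],"twist":0},{"travel":[-0.06,0.008,-0.06],"twist":0},{"travel":[-0.06,0.004,-0.11],"twist":0.02},{"travel":[-0.06,0,-0.16],"twist":0.04},{"travel":[-0.06,0,-0.185],"twist":0.05},{"travel":[-0.06,0,-0.19],"twist":0.05},{"travel":[-0.06,0,-0.19],"twist":0.05}]' ; python3 - <<'E'
from h import *
go(.43,.19,.03,177)
E
```

```text
time: 32.0
position: [0.4221, 0.1902, 0.1111]
tool_rot: [-1.172, 1.241, 1.175]
ft_force: [-0.2, -0.3, -1.0]
grip_width: 0.007
t 32.0 pos [0.422 0.19  0.111] yaw 177.1 tilt x [-0.007 -0.005 -1.   ] F [-0.2 -0.3 -1. ] grip 0.01 q7 0.98
 travel [ 0.081 -0.008  0.001] twist 0.002 dist 0.081
```

```bash
python3 -m pendant '[{"travel":[0.03,0,0],"twist":0},{"travel":[0.06,0,0],"twist":0},{"travel":[0.08,0,0],"twist":0},{"travel":[0.081,0,0],"twist":0}]' && python3 -m pendant '[{"travel":[0,-0.008,0],"twist":0},{"travel":[0,-0.016,0],"twist":0},{"travel":[0,-0.024,0],"twist":0},{"travel":[0,-0.032,0],"twist":0},{"travel":[0,-0.038,0],"twist":0},{"travel":[0,-0.044,0],"twist":0},{"travel":[0,-0.05,0],"twist":0},{"travel":[0,-0.055,0],"twist":0},{"travel":[0,-0.06,0],"twist":0}]' ; python3 - <<'E'
from h import *
im=ctrl.get_image("side");crop("side",im,200,120,320,220,6,"pics/s18.png")
im=ctrl.get_image("top");crop("top",im,130,165,260,260,6,"pics/t18.png")
go(.43,.19,.03,177)
E
```

```text
time: 32.5
position: [0.4203, 0.1914, 0.029]
tool_rot: [-1.172, 1.241, 1.18]
ft_force: [-0.2, 0.5, 0.7]
grip_width: 0.005
time: 33.62
position: [0.4802, 0.1883, 0.0283]
tool_rot: [-1.172, 1.242, 1.18]
ft_force: [-3.9, -0.4, 1.3]
grip_width: 0.004
t 33.73 pos [0.481 0.188 0.028] yaw 177.3 tilt x [-0.009 -0.003 -1.   ] F [ 0.1 -0.1 -0.9] grip 0.0 q7 0.82
 travel [-0.001  0.051 -0.001] twist 0.004 dist 0.051
```

View pics/s18.png

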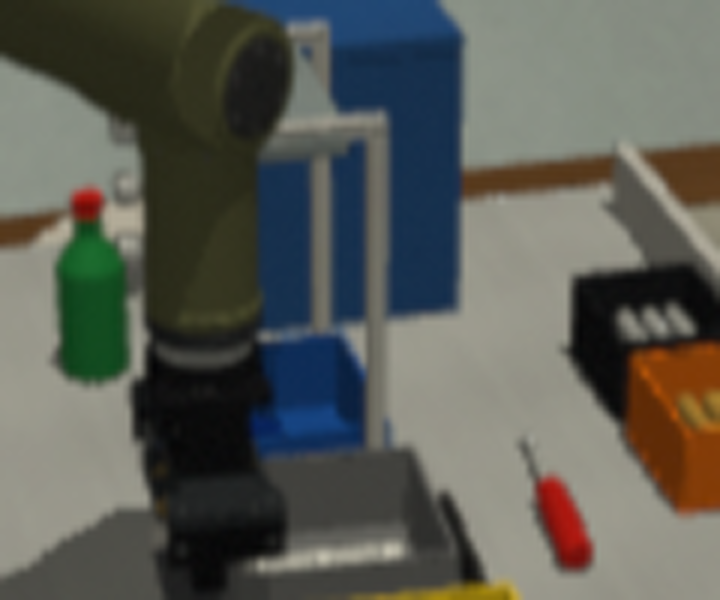

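View pics/t18.png

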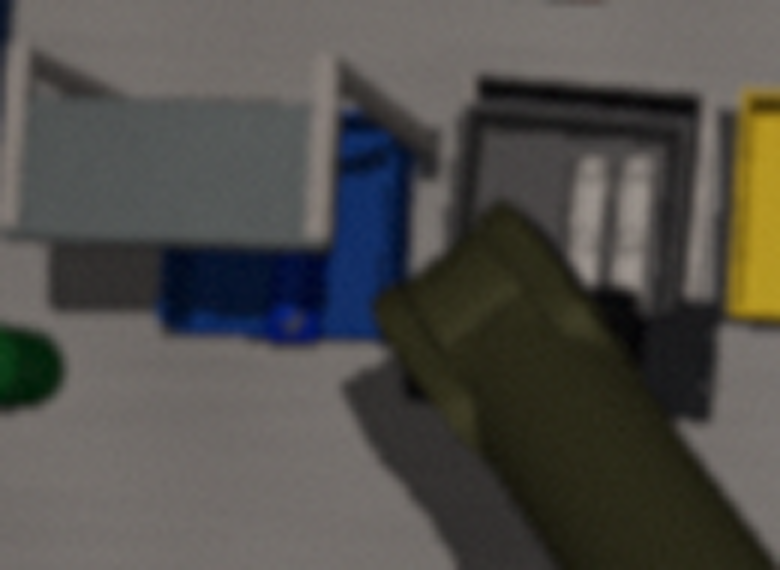

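The tray is sliding (about 4 N) with a small gap left to the stop, seen at top crop (590,95). I'll keep pushing.

```bash
python3 -m pendant '[{"travel":[0,-0.003,0],"twist":0},{"travel":[0,-0.006,0],"twist":0},{"travel":[0,-0.009,0],"twist":0},{"travel":[0,-0.012,0],"twist":0}]'; python3 -m pendant '[{"travel":[0,-0.002,0],"twist":0},{"travel":[0,-0.004,0],"twist":0},{"travel":[0,-0.006,0],"twist":0}]'
```

```text
time: 34.22
position: [0.4933, 0.1878, 0.0283]
tool_rot: [-1.172, 1.24, 1.179]
ft_force: [-2.8, -0.7, 2.1]
grip_width: 0.006
time: 34.6
position: [0.4958, 0.1876, 0.0279]
tool_rot: [-1.17, 1.247, 1.183]
ft_force: [-13.9, -1.5, 9.2]
grip_width: 0.005
```

```bash
python3 -m pendant '[{"travel":[0,-0.004,0],"twist":0},{"travel":[0,-0.006,0],"twist":0},{"travel":[0,-0.006,0],"twist":0}]'; python3 -m pendant '[{"travel":[0,0.03,0],"twist":0},{"travel":[0,0.07,0],"twist":0},{"travel":[-0.04,0.07,0],"twist":0},{"travel":[-0.1,0.07,0],"twist":0},{"travel":[-0.15,0.07,0.05],"twist":0},{"travel":[-0.15,0.07,0.1],"twist":0},{"travel":[-0.15,0.07,0.16],"twist":0},{"travel":[-0.15,0.07,0.22],"twist":0},{"travel":[-0.15,0.07,0.26],"twist":0}]'; python3 - <<'E'
from h import *
im=ctrl.get_image("side");crop("side",im,190,120,350,260,5,"pics/s19.png")
im=ctrl.get_image("top");crop("top",im,130,165,300,265,4.7,"pics/t19.png");cv2.imwrite("pics/tfull.png",im[:,:,::-1])
go(.43,.19,.03,177)
E
```

```text
time: 34.98
position: [0.4954, 0.1878, 0.027]
tool_rot: [-1.168, 1.257, 1.192]
ft_force: [-18.8, -2.1, 12.5]
grip_width: 0.002
time: 36.1
position: [0.4419, 0.4555, 0.1764]
tool_rot: [-1.167, 1.254, 1.194]
ft_force: [-0.5, 0.2, 0.6]
grip_width: 0.006
t 36.2 pos [0.44  0.458 0.176] yaw 177.7 tilt x [-0.029 -0.002 -1.   ] F [-0.5  0.1 -0.6] grip 0.01 q7 0.39
 travel [ 0.147 -0.005 -0.267] twist 0.013 dist 0.305
```

View pics/s19.png

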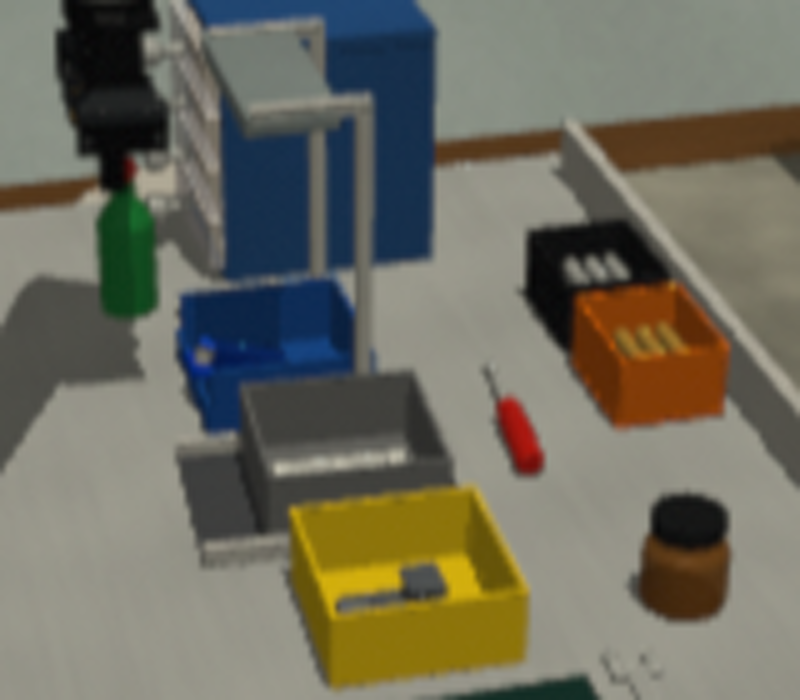

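View pics/t19.png

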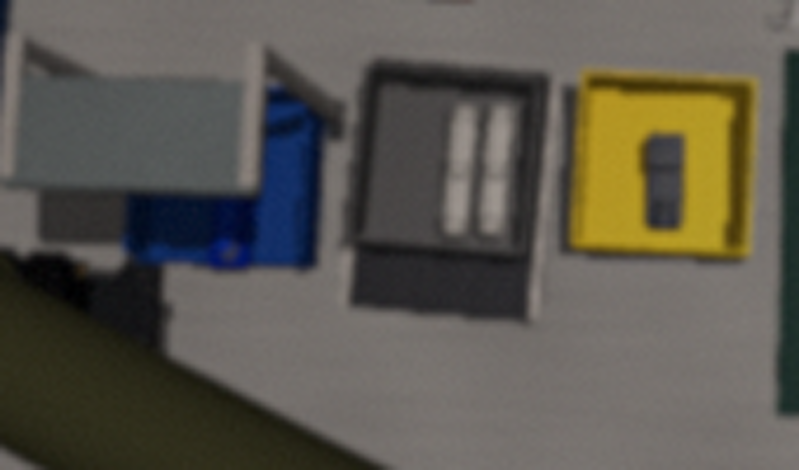

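The tray covers its stop (top crop y≈65), and the push stalled at 19 N. All four pieces lie in their bins. The hand has ended up above and beside the green bottle without touching it. Last, I'll compare the leave-alone items with the first picture.

```bash
python3 - <<'E'
from h import *
a0=cv2.imread("pics/side0.png")[:,:,::-1].copy();a1=ctrl.get_image("side");t0=cv2.imread("pics/top0.png")[:,:,::-1].copy();t1=ctrl.get_image("top")
red=lambda h,s,v:((h<6)|(h>174))&(s>130)&(v>60)
grn=lambda h,s,v:(h>45)&(h<75)&(s>120)
amb=lambda h,s,v:(h>5)&(h<18)&(s>120)&(v<140)
wh=lambda h,s,v:(v>110)&(s<60)
for nm,n,i0,i1,fn,bx in [("driver","top",t0,t1,red,(190,150,240,170)),("bottle","side",a0,a1,grn,(200,150,230,190)),("jar","side",a0,a1,amb,(315,225,340,245)),("ring","top",t0,t1,wh,(325,200,353,228)),("spanner","top",t0,t1,lambda h,s,v:v>150,(285,155,340,175))]:
    for i in(i0,i1): print(nm,[b[:4] for b in blobs(n,i,fn,.0,bx,8)])
s=ctrl.get_state();print(s["ft_force"],abs(s["qd"]).max())
E
```

```text
driver [(219, 160, 91.5, array([750., 233.]))]
driver [(219, 160, 91.5, array([749., 233.]))]
bottle [(215, 170, 205.0, array([487., 686.]))]
bottle [(215, 170, 207.0, array([487., 686.]))]
jar [(326, 235, 207.0, array([810.,  12.]))]
jar [(326, 235, 207.0, array([810.,  12.]))]
ring []
ring [(338, 214, 176.5, array([ 537., -263.]))]
spanner []
spanner []
[-0.67302503 -0.12634442 -0.88947653] 0.04647942300929263
```

```bash
python3 -m pendant '[{"travel":[-0.03,0.01,0],"twist":0},{"travel":[-0.04,0.01,0],"twist":0},{"travel":[-0.04,0.01,0],"twist":0},{"travel":[-0.04,0.01,0],"twist":0}]'; python3 - <<'E'
from h import *
print(ctrl.close_job())
E
```

```text
time: 36.8
position: [0.4335, 0.4524, 0.2157]
tool_rot: [-1.168, 1.257, 1.191]
ft_force: [0.9, -0.0, 0.2]
grip_width: 0.005
the job is handed in; nothing more can be done
None
```

I sorted all four pieces, then pushed the grey tray against its stop. I handed the job in at about 37 s; no verdict is reported.

- **Lugs and claw hook:** In the last pictures both lugs lie flat in the grey tray and the hook lies flat in the yellow bin.
- **Throw-off:** The moves could not tilt the tool, so I fed it over the blue bin's low front wall and nudged it in. It is not flat. By my estimate its tail rests on that wall about 16° off level, with its centre inside and low enough. That is within the limits but was not measured directly.
- **Tray:** The push stalled at about 19 N, and the top view shows no gap at the stop. I could not read the tray joint itself.
- **Things to leave alone:** The screwdriver, bottle and jar have the same image positions as at the start. The ring's mask found nothing in the first picture, so it has only a later position, which agrees with its first sighting by eye. The spanner's mask found nothing in either picture, so it was only judged by eye. The vise was never approached.
- **Bottle:** My last retreat took the hand closer to the bottle than intended. Its image position did not change and the wrist force stayed near zero.

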